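# Build a test-sieve stack on the sieve shaker

## Task

Build the sieve stack on the shaker from the bottom up, one piece at a time: first the receiving pan into the shaker's black socket, then the fine sieve (blue), the medium sieve (yellow), the coarse sieve (red) and finally the lid. Set each piece down without dropping it, so that it sits level and fully down in the one below, and leave the glass beaker that stands among them where it is.

Things in the scene. Friction and masses are not known exactly. Their poses are not given: they have to be found in the camera images.
- shaker: Sieve shaker, fixed: white housing 150 (x) x 140 (y) mm, 41 mm high; above it a round aluminium platform 104 mm across, top 54.5 mm above the bench; in its middle a black socket ring, 71 mm outside, 55 mm bore, 8.5 mm deep, rim 63 mm above the bench. Origin: under the housing's centre at bench height, on the socket's axis; z up; the control panel is on its -x side.
- socket (a point): Point on the axis of the shaker's socket, 55 mm above the bench: where the pan's origin lies when the pan is fully seated, its shoulder resting on the socket's rim.
- pan: Receiving pan: plain steel cup, closed shiny floor, no colour ring; loose, about 90 g, upright. Outside: 60 mm frame (facets up to 61.5 mm) from 8 to 40 mm height, wall 2.5 mm, open top of 55 mm bore, over a tapered skirt 8 mm high (48 mm across at the foot, 52 mm at the shoulder) on which it stands. Floor 11 mm above the foot. Round: grip it in any direction. Origin: centre of the foot; z up.
- sieve_fine: Fine sieve: steel frame with a blue ring in its rim and a blue band, very fine mesh 10 mm above its foot; loose, 85 g, same outline as the pan. Its skirt drops into the bore below until its shoulder (8 mm up) rests on that rim, 32 mm above the lower piece's origin, with 1.5 mm play to each side. Fingers reaching below the shoulder would strike the piece below. Origin: centre of the foot; z up.
- sieve_medium: Medium sieve: like the fine sieve in shape and size, but with a yellow ring and band and a mesh of 4 mm. Origin: centre of the foot; z up.
- sieve_coarse: Coarse sieve: like the fine sieve in shape and size, but with a red ring and band and a mesh of 8 mm. Origin: centre of the foot; z up.
- lid: Lid: steel disc 60 mm across from 8 to 14 mm height over the same tapered 8 mm skirt as the sieves; loose, 70 g; it seats 32 mm above the coarse sieve's origin. Black knob on top: neck 17 mm across from 14 to 21 mm height, grip 22 mm across from 21 to 44 mm. Origin: centre of the skirt's foot; z up.
- beaker: Clear glass beaker, 55 mm across at the rim, 70 mm high, standing upright and empty among the pieces; not to be moved. Origin: centre of its foot; z up.
- microscope: Large black and white microscope, fixed, only in the way: stands to the right of the shaker and reaches 0.58 m up; seen from its origin (under its foot, at bench height) it spans x -0.27 to +0.19, y -0.17 to +0.17 m, its two eyepieces overhanging at x -0.27 to -0.18, y within 0.05 m, z 0.42 to 0.49 m. Keep the arm clear of it. x away from the robot, y to the robot's left, z up.
Things that resemble listed ones, but are neither listed nor needed, are in the scene too. What is shaped like the sieve_medium but green is not meant.

How it is judged:
On the way, in this order (a step that is already met when the one before it is completed fails the run):
1. the receiving pan is seated in the shaker socket, level, and let go (horizontal distance between pan and socket below 0.004 m and z of pan in the frame of socket between -0.003 and 0.003 m and angle between pan's own z axis and vertical below 0.06 rad and contact force between the fingers and pan below 0.05 N), for 0.2 s.
2. the blue fine sieve is seated on the receiving pan, level, and let go (horizontal distance between sieve_fine and pan below 0.004 m and z of sieve_fine in the frame of pan between 0.029 and 0.035 m and angle between sieve_fine's own z axis and vertical below 0.06 rad and contact force between the fingers and sieve_fine below 0.05 N), for 0.2 s.
3. the yellow medium sieve is seated on the blue fine sieve, level, and let go (horizontal distance between sieve_medium and sieve_fine below 0.004 m and z of sieve_medium in the frame of sieve_fine between 0.029 and 0.035 m and angle between sieve_medium's own z axis and vertical below 0.06 rad and contact force between the fingers and sieve_medium below 0.05 N), for 0.2 s.
4. the red coarse sieve is seated on the yellow medium sieve, level, and let go (horizontal distance between sieve_coarse and sieve_medium below 0.004 m and z of sieve_coarse in the frame of sieve_medium between 0.029 and 0.035 m and angle between sieve_coarse's own z axis and vertical below 0.06 rad and contact force between the fingers and sieve_coarse below 0.05 N), for 0.2 s.
5. the lid is seated on the red coarse sieve, level, and let go (horizontal distance between lid and sieve_coarse below 0.004 m and z of lid in the frame of sieve_coarse between 0.029 and 0.035 m and angle between lid's own z axis and vertical below 0.06 rad and contact force between the fingers and lid below 0.05 N), for 0.2 s.
At the end, for the whole second after the job is handed in: Upward from the socket: pan, blue, yellow, red sieve, lid; each within 4 mm of the axis of what it sits in, within 3 mm of seated height (32 mm above the piece below), within 0.06 rad of level, released and at rest; beaker upright within 25 mm of its place (horizontal distance between pan and socket below 0.004 m and z of pan in the frame of socket between -0.003 and 0.003 m and angle between each of pan, sieve_fine, sieve_medium, sieve_coarse, lid's own z axis and vertical below 0.06 rad and linear speed of each of pan, sieve_fine, sieve_medium, sieve_coarse, lid below 0.02 m/s and horizontal distance between sieve_fine and pan below 0.004 m and z of sieve_fine in the frame of pan between 0.029 and 0.035 m and horizontal distance between sieve_medium and sieve_fine below 0.004 m and z of sieve_medium in the frame of sieve_fine between 0.029 and 0.035 m and horizontal distance between sieve_coarse and sieve_medium below 0.004 m and z of sieve_coarse in the frame of sieve_medium between 0.029 and 0.035 m and horizontal distance between lid and sieve_coarse below 0.004 m and z of lid in the frame of sieve_coarse between 0.029 and 0.035 m and angle between beaker's own z axis and vertical below 0.1 rad and distance of beaker from where it was at the start of the episode below 0.025 m); the robot touches nothing.
It fails at once if the beaker is pushed more than 25 mm from its place or knocked over (distance of beaker from where it was at the start of the episode above 0.025 m or angle between beaker's own z axis and vertical above 0.35 rad).
It fails at once if a piece is dropped (moves faster than 0.6 m/s with no finger on it, a fall of some 18 mm) ((contact force between the fingers and pan below 0.05 N and linear speed of pan above 0.6 m/s) or (contact force between the fingers and sieve_fine below 0.05 N and linear speed of sieve_fine above 0.6 m/s) or (contact force between the fingers and sieve_medium below 0.05 N and linear speed of sieve_medium above 0.6 m/s) or (contact force between the fingers and sieve_coarse below 0.05 N and linear speed of sieve_coarse above 0.6 m/s) or (contact force between the fingers and lid below 0.05 N and linear speed of lid above 0.6 m/s)).
It also fails if it takes over 112 s, if anything falls off the work surface, if the arm or the gripper's body presses on something with over 40 N, if the wrist force passes 120 N, or if a joint passes its speed limit or range.

## Robot

A 6-joint arm with a two-finger parallel gripper is mounted at the origin on a cart in front of the work surface, level with it; the furniture and walls round the work are solid. World frame = base frame: x ahead of the robot, y to its left, z up, the work surface at z = 0. Lengths are in m, angles in rad, forces in N, time in s.
With the tool pointing down it reaches from about 0.225 to 0.875 m from the base axis. Payload 3.4 kg.
Tool frame: the origin (TCP) lies at the very end of the fingers, on their centre line; the grasp point (between the pads) lies 19 mm behind it; z points along the fingers, y is the line along which they close (so a half turn about z gives the same grasp; the last joint's range is limited). The gripper opens to 85 mm and grips with 20 to 120 N. Pads are 22 mm wide; open, the fingers measure 114 mm over their backs; the gripper's body (76 mm by 85 mm) begins 54 mm behind the grasp point. The pads swing forward as they close: fully open they stand 13 mm farther back than shut.
Start: joints at [1.136, 0.276, 1.505, -0, 1.361, -0.121], TCP at [0.178, 0.547, 0.202] pointing down, gripper open.
Joint ranges: [-2.89, 2.89], [-0.75, 2.08], [0.22, 2.7], [-1.18, 4.32], [0.11, 2.71], [-2.7, 2.7]. Speed limits (rad/s): [2.57, 2.57, 3.14, 3.14, 3.14, 3.14].

## Interface

Orientations are given as a unit quaternion [w, x, y, z].
In Python, from rig import get_state, optics, sign_off gives the robot as it stands.
- The arm moves only by the tool send_rows, never from a script. Its argument "increments" is a list of rows, each an object with "gripper": the gripper's target within -1 to 1 (shut at 1, half-way at 0, fully open at -1); "linear": the shift along the world's x, y, z in m, a list of three; "delta_rot": the turn, a rotation vector about the world's x, y, z in rad, a list of three. In form: [{"gripper": gripper, "linear": [dx, dy, dz], "delta_rot": [rx, ry, rz]}, ...]. A call has 1 to 8 rows; each row is the pose to reach, as a shift and turn from the pose commanded when the call began; what a row does not reach only later rows make up. A row lasts 1/10 s, in which the tool goes at most 50 mm and 8.59 degrees, less where a joint would pass 70% of its speed; a pose out of reach is approached as far as the arm can. A call with a gripper value outside its range is refused whole. The fingers move at their own pace and stop on an object; "newtons" is the grip in N (left out, the last holds). Time passes only in rows, so rows that repeat a pose let the fingers close. It gives the time, the measured TCP pose, the force, the opening and the grip force at its end, in the units of the state.
- get_state(): the state, without advancing time (a new reading comes with each control period).
- optics.get_image(name): name is "side" or "top" or "wrist"; returns a dict with "pixels" (480x640x3 uint8, blue, green, red), "K" (3x3 intrinsics, pixels), "rvec" (rotation vector, rad) and "tvec" (3), from world to camera coordinates, as OpenCV has them; the wrist camera has in their place "T_tool_cam" (4x4, takes a point from camera to tool coordinates, whose origin is the TCP and whose axes are the flange's). Camera axes: x right, y down, z forward; pixel columns grow to the right and rows downward; lengths in m; the calibration is good to about 2 mm. A picture is of the moment at which its call begins: read the wrist's pose just before it. There is no depth.
- sign_off(): hands the job in; it is judged then, once.
The state is a dict: "clock": time; "qpos": joint angles; "qd": joint speeds; "effort": joint torques, N m; "position": TCP position; "ee_rot": TCP orientation; "contact_force": force on the tool from outside, world axes, zero at the start; "moment": the same for the moment, N m; "width": finger opening in m; "gripper_force": force on a finger pad.
Only numpy, scipy, OpenCV 4.12 (cv2) and the standard library are available. Lean on these libraries where they do the work, as an engineer would, in place of code of your own. Each camera call takes 0.05 s, during which the arm holds its last target. There are 200 camera calls.

## Working session

There is one attempt and no reset: what is moved stays moved. The work goes in short steps, Python scripts to look and compute and a tool call to move; the robot and the scene stay as the last step left them, time stands still between calls to the robot, and variables do not carry over. Pictures are saved under pics/ and viewed, at most 14 in all, crops included, and the job is handed in when it is done.

Besides the shell and the picture viewer there is one more tool, called after "Request:" as name([rows], argument=value, ...), one row to a line, values as JSON. send_rows: Moves the arm, as the interface text tells. Its arguments: {"type":"object","properties":{"increments":{"type":"array"},"newtons":{"type":"number"}},"required":["increments"]}

```bash
mkdir -p pics; ls; cat > h.py <<'E'
import numpy as np, cv2
from rig import get_state, optics, sign_off
from scipy.spatial.transform import Rotation as R
def cam(name):
    s=get_state(); im=optics.get_image(name)
    K=np.array(im['K'],float)
    if name=='wrist':
        q=s['ee_rot']; T=np.eye(4); T[:3,:3]=R.from_quat([q[1],q[2],q[3],q[0]]).as_matrix(); T[:3,3]=s['position']
        T=T@np.array(im['T_tool_cam'])
        Rc=T[:3,:3]; c=T[:3,3]
    else:
        Rw=cv2.Rodrigues(np.array(im['rvec'],float))[0]; Rc=Rw.T; c=-Rw.T@np.array(im['tvec'],float).ravel()
    return dict(img=np.array(im['pixels']),K=K,R=Rc,c=c)
def back(C,u,v,z):
    d=C['R']@np.linalg.inv(C['K'])@np.array([u,v,1.]); t=(z-C['c'][2])/d[2]; return C['c']+t*d
def proj(C,P):
    p=C['K']@(C['R'].T@(np.array(P,float)-C['c'])); return p[:2]/p[2]
E
python3 - <<'E'
from h import *
import pickle
s=get_state(); print(s)
for n in ['side','top','wrist']:
    C=cam(n); cv2.imwrite(f'pics/{n}0.png',C['img']); pickle.dump(C,open(n+'.pkl','wb')); print(n,C['K'][0],C['c'].round(3),C['R'].round(2).tolist())
E
```

```text
pics
{'clock': 0.0, 'qpos': array([ 1.13603378e+00,  2.76618391e-01,  1.50612584e+00, -3.02864441e-05,
        1.36071925e+00, -1.21014407e-01]), 'qd': array([-0.00210667,  0.00076998, -0.00033467, -0.00031653,  0.00251976,
       -0.00115414]), 'effort': array([ 3.32779537e-04, -4.16763496e+01, -2.45815426e+01,  2.69018949e-05,
        1.09758211e-02,  4.14677871e-06]), 'position': array([0.17723533, 0.54638692, 0.20072934]), 'ee_rot': array([-2.42368481e-04,  1.56228228e-01,  9.87720540e-01, -9.03589252e-04]), 'contact_force': array([0.46858502, 0.06723457, 0.40156178]), 'moment': array([-0.04534455,  0.01047832,  0.03270807]), 'gripper_force': 0.0, 'width': 0.08483701148398423}
side [542.67333521   0.         318.34091483] [0.397 1.055 0.609] [[-0.99, -0.1, 0.13], [-0.17, 0.52, -0.84], [0.01, -0.85, -0.53]]
top [526.54773958   0.         324.19440269] [0.355 0.197 1.025] [[-0.02, -0.98, 0.18], [-1.0, 0.02, -0.01], [0.01, -0.18, -0.98]]
wrist [346.3557024    0.         321.32823779] [0.097 0.573 0.372] [[0.31, 0.9, 0.31], [0.95, -0.29, -0.1], [-0.0, 0.33, -0.95]]
```

View pics/top0.png

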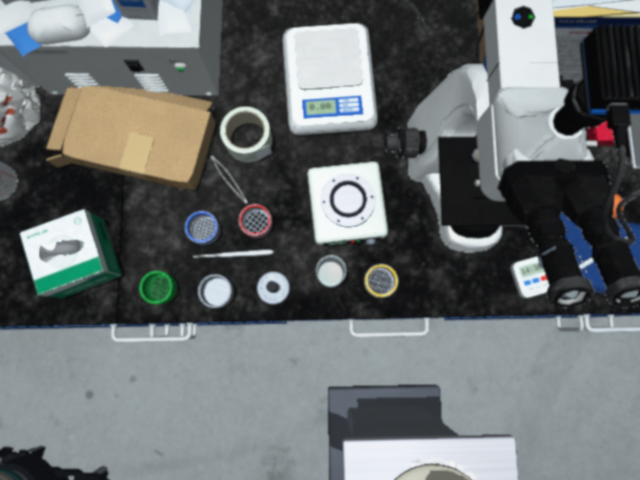

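View pics/side0.png

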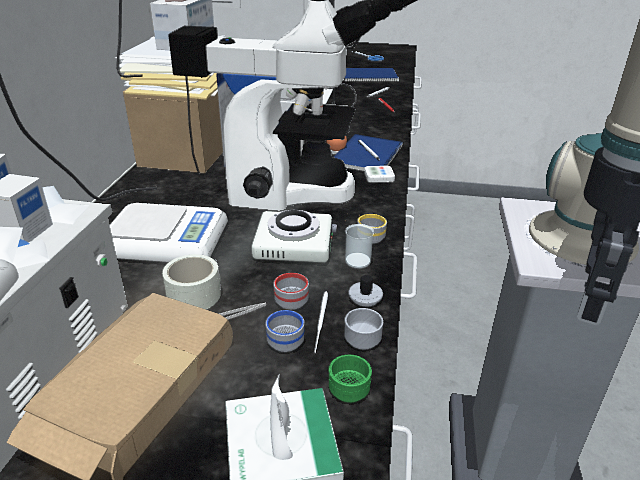

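The top view shows the candidates. The round cups are plain steel (215,291), green (157,288), blue (201,227), red (255,220) and yellow (381,280). There is also the glass beaker (331,270), the knobbed lid (272,288) and a tape roll (246,134). The pan is the plain cup at (215,291): it has no ring, and in the side view it stands as low as the sieves, while the beaker is tall and clear. Green is the decoy. The socket is at (347,199).

```bash
python3 - <<'E'
from h import *
import pickle
from scipy.optimize import minimize
C=pickle.load(open('top.pkl','rb')); im=C['img']
pts={'pan':(215,291,.04,.03),'blue':(201,227,.04,.03),'yellow':(381,280,.04,.03),'red':(255,220,.04,.03),'lid':(272,288,.014,.03),'beaker':(331,270,.07,.0275),'socket':(347,199,.063,.0355)}
g=cv2.cvtColor(im,cv2.COLOR_BGR2GRAY).astype(float)
g=cv2.GaussianBlur(g,(0,0),1)
a=np.linspace(0,2*np.pi,90,endpoint=False)
def circ(c,z,r): return np.array([proj(C,(c[0]+r*np.cos(t),c[1]+r*np.sin(t),z)) for t in a])
def samp(p): return cv2.remap(g.astype(np.float32),p[:,:1].astype(np.float32),p[:,1:].astype(np.float32),1).ravel()
vis=im.copy()
for n,(u,v,z,r) in pts.items():
    p0=back(C,u,v,z)[:2]
    f=lambda c:-abs(np.mean(samp(circ(c,z,r-.002))-samp(circ(c,z,r+.002))))
    G=[(f(p0+[i*.001,j*.001]),i,j) for i in range(-10,11) for j in range(-10,11)]
    b=min(G); c=p0+np.array(b[1:])*.001
    print(n,p0.round(3),c.round(4),round(b[0],1),'reach',np.hypot(*c).round(3))
    cv2.polylines(vis,[np.round(circ(c,z,r)*16).astype(int)],True,(255,0,255),1,cv2.LINE_AA,4)
cv2.imwrite('pics/fit.png',cv2.resize(vis[180:310,130:410],None,fx=2.85,fy=2.85,interpolation=2))
E
```

```text
pan [0.427 0.391] [0.4286 0.3935] -59.5 reach 0.582
blue [0.548 0.419] [0.5505 0.4201] -32.7 reach 0.692
yellow [0.441 0.081] [0.4412 0.0805] -65.7 reach 0.448
red [0.56  0.317] [0.5612 0.3186] -34.1 reach 0.645
lid [0.432 0.287] [0.4331 0.2858] -85.4 reach 0.519
beaker [0.458 0.174] [0.4585 0.1755] -57.4 reach 0.491
socket [0.593 0.141] [0.5936 0.1403] -93.9 reach 0.61
```

View pics/fit.png

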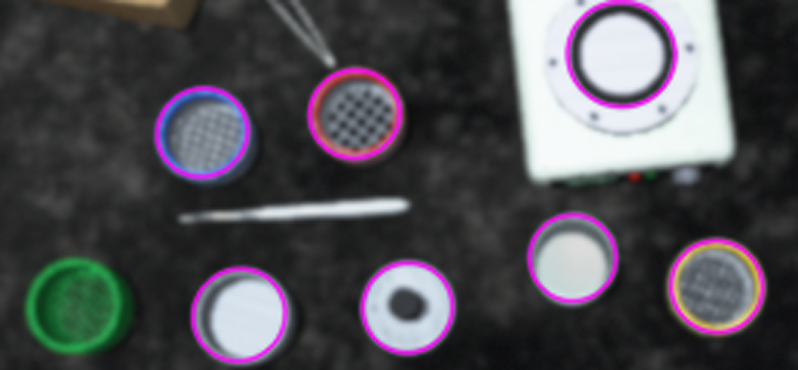

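View pics/wrist0.png

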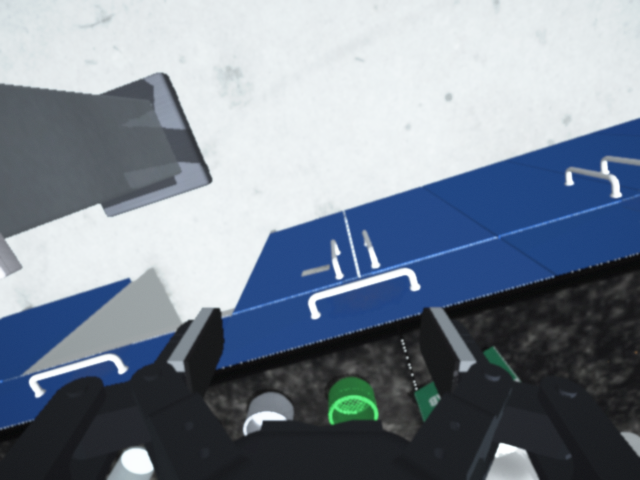

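All fitted circles sit on the rims, at plausible heights and sizes, and green is excluded. The wrist view shows only the bench edge and the pan and green cup far off. I'll close along yaw 120° for all pieces, which keeps the fingers clear of the beaker, pen and neighbouring pieces. First I move above the pan.

Request:
send_rows([
  {"gripper": -1, "linear": [0.04, -0.025, 0], "delta_rot": [0, 0, 0.14]},
  {"gripper": -1, "linear": [0.08, -0.05, 0], "delta_rot": [0, 0, 0.28]},
  {"gripper": -1, "linear": [0.12, -0.075, 0], "delta_rot": [0, 0, 0.42]},
  {"gripper": -1, "linear": [0.16, -0.1, -0.02], "delta_rot": [0, 0, 0.56]},
  {"gripper": -1, "linear": [0.2, -0.125, -0.04], "delta_rot": [0, 0, 0.7]},
  {"gripper": -1, "linear": [0.24, -0.147, -0.07], "delta_rot": [0, 0, 0.838]},
  {"gripper": -1, "linear": [0.251, -0.153, -0.09], "delta_rot": [0, 0, 0.838]},
  {"gripper": -1, "linear": [0.251, -0.153, -0.09], "delta_rot": [0, 0, 0.838]},
], newtons=30)

```text
clock: 0.95
position: [0.429, 0.3903, 0.1074]
ee_rot: [-0.003, -0.257, 0.966, -0.002]
contact_force: [-0.8, -1.0, -0.7]
width: 0.0851
gripper_force: 0.0
```

```bash
cat >> h.py <<'E'
def st():
    s=get_state(); q=s['ee_rot']; r=R.from_quat([q[1],q[2],q[3],q[0]]).as_matrix()
    print('t',round(float(s['clock']),2),'p',np.round(s['position'],4),'yaw',round(float(np.arctan2(r[1,1],r[0,1])),3),'zax',r[:,2].round(3),'F',np.round(s['contact_force'],1),'w',round(float(s['width']),4),'gf',round(float(s['gripper_force']),1))
E
python3 - <<'E'
from h import *
st(); C=cam('wrist'); cv2.imwrite('pics/w1.png',C['img']); 
for P in [(.4286,.3935,.04),(.433,.286,.014)]: print(proj(C,P))
E
```

```text
t 0.95 p [0.429  0.3903 0.1074] yaw 2.091 zax [-0.005 -0.005 -1.   ] F [-0.8 -1.  -0.7] w 0.0851 gf 0.0
[324.7102135  243.79296996]
[198.83805302 170.54922113]
```

View pics/w1.png

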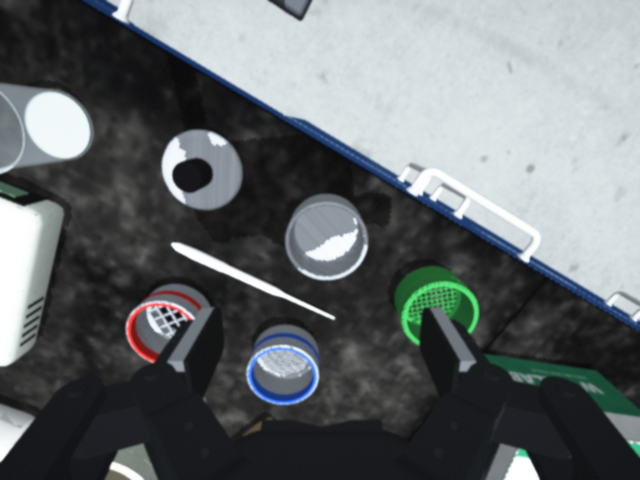

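The wrist view puts the pan rim at (327,240) against a predicted (325,244), which agrees to about 2 mm. The lid is at (200,170). Descending.

Request:
send_rows([
  {"gripper": -1, "linear": [0, 0, -0.03], "delta_rot": [0, 0, 0]},
  {"gripper": -1, "linear": [0, 0, -0.06], "delta_rot": [0, 0, 0]},
  {"gripper": -1, "linear": [0, 0, -0.085], "delta_rot": [0, 0, 0]},
  {"gripper": -1, "linear": [0, 0, -0.098], "delta_rot": [0, 0, 0]},
  {"gripper": -1, "linear": [0, 0, -0.098], "delta_rot": [0, 0, 0]},
  {"gripper": -1, "linear": [0, 0, -0.098], "delta_rot": [0, 0, 0]},
  {"gripper": -1, "linear": [0, 0, -0.098], "delta_rot": [0, 0, 0]},
])

```text
clock: 1.7
position: [0.4295, 0.3951, 0.0153]
ee_rot: [0.002, -0.259, 0.966, 0.001]
contact_force: [-0.2, 0.4, 0.6]
width: 0.0855
gripper_force: 0.0
```

```bash
python3 - <<'E'
from h import *
st(); C=cam('side'); u,v=proj(C,(.4286,.3935,.02)).astype(int); print(u,v); cv2.imwrite('pics/s1.png',cv2.resize(C['img'][v-70:v+70,u-90:u+90],None,fx=4,fy=4))
E
```

```text
t 1.7 p [0.4295 0.3951 0.0153] yaw 2.095 zax [ 0.003  0.002 -1.   ] F [-0.2  0.4  0.6] w 0.0855 gf 0.0
362 329
```

View pics/s1.png

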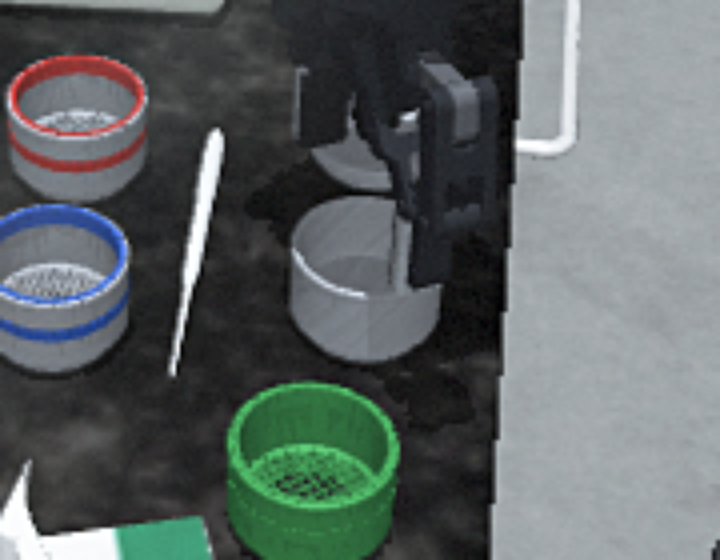

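The side crop shows the finger straddling the pan, with its tip about 25 mm up, as expected from the open-pad recess. I go 11 mm lower and grip.

Request:
send_rows([
  {"gripper": -1, "linear": [0, 0, -0.006], "delta_rot": [0, 0, 0]},
  {"gripper": -1, "linear": [0, 0, -0.011], "delta_rot": [0, 0, 0]},
  {"gripper": -0.4, "linear": [0, 0, -0.011], "delta_rot": [0, 0, 0]},
  {"gripper": 0, "linear": [0, 0, -0.011], "delta_rot": [0, 0, 0]},
  {"gripper": 0.2, "linear": [0, 0, -0.011], "delta_rot": [0, 0, 0]},
  {"gripper": 0.2, "linear": [0, 0, -0.011], "delta_rot": [0, 0, 0]},
  {"gripper": 0.2, "linear": [0, 0, -0.011], "delta_rot": [0, 0, 0]},
  {"gripper": 0.2, "linear": [0, 0, -0.011], "delta_rot": [0, 0, 0]},
], newtons=30)

```text
clock: 2.55
position: [0.4284, 0.3939, 0.003]
ee_rot: [-0.0, -0.259, 0.966, 0.0]
contact_force: [-0.0, -1.6, 6.7]
width: 0.0572
gripper_force: 31.8
```

```bash
python3 - <<'E'
from h import *
st(); C=cam('side'); u,v=proj(C,(.4286,.3935,.02)).astype(int); cv2.imwrite('pics/s2.png',cv2.resize(C['img'][v-50:v+50,u-66:u+66],None,fx=6,fy=6))
E
```

```text
t 2.55 p [0.4284 0.3939 0.003 ] yaw 2.095 zax [-0. -0. -1.] F [-0.  -1.6  6.7] w 0.0572 gf 31.8
```

View pics/s2.png

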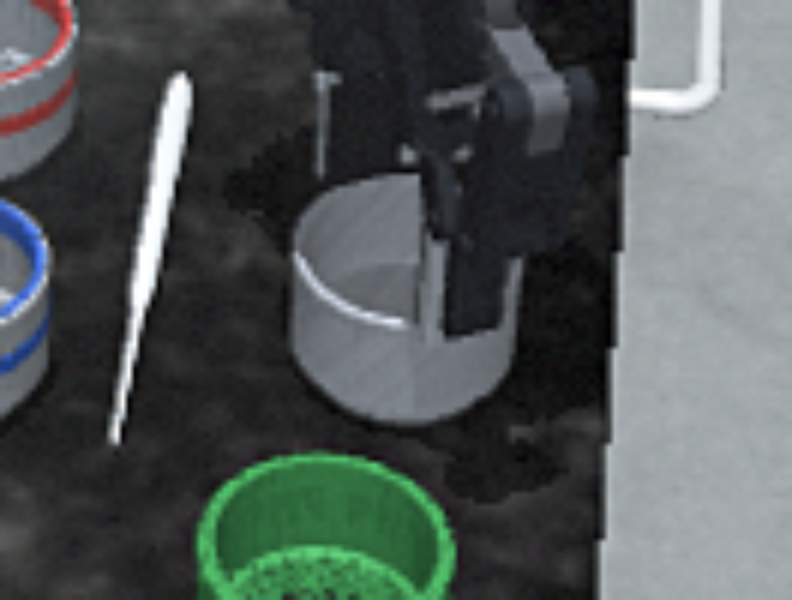

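The pan is gripped (width 57 mm, 32 N), with the finger tips about halfway down the frame and well above the shoulder. Lift and carry.

Request:
send_rows([
  {"gripper": 0.2, "linear": [0, 0, 0.015], "delta_rot": [0, 0, 0]},
  {"gripper": 0.2, "linear": [0, 0, 0.045], "delta_rot": [0, 0, 0]},
  {"gripper": 0.2, "linear": [0, 0, 0.075], "delta_rot": [0, 0, 0]},
  {"gripper": 0.2, "linear": [0.01, -0.016, 0.1], "delta_rot": [0, 0, 0]},
  {"gripper": 0.2, "linear": [0.03, -0.046, 0.105], "delta_rot": [0, 0, 0]},
  {"gripper": 0.2, "linear": [0.05, -0.077, 0.105], "delta_rot": [0, 0, 0]},
  {"gripper": 0.2, "linear": [0.07, -0.108, 0.105], "delta_rot": [0, 0, 0]},
  {"gripper": 0.2, "linear": [0.09, -0.139, 0.105], "delta_rot": [0, 0, 0]},
])

```text
clock: 3.4
position: [0.5193, 0.2539, 0.1073]
ee_rot: [0.0, -0.259, 0.966, 0.0]
contact_force: [0.4, 0.7, -0.8]
width: 0.0571
gripper_force: 32.3
```

Request:
send_rows([
  {"gripper": 0.2, "linear": [0.02, -0.031, 0], "delta_rot": [0, 0, 0]},
  {"gripper": 0.2, "linear": [0.04, -0.062, 0], "delta_rot": [0, 0, 0]},
  {"gripper": 0.2, "linear": [0.06, -0.093, 0], "delta_rot": [0, 0, 0]},
  {"gripper": 0.2, "linear": [0.07, -0.108, 0], "delta_rot": [0, 0, 0]},
  {"gripper": 0.2, "linear": [0.0746, -0.1147, 0], "delta_rot": [0, 0, 0]},
  {"gripper": 0.2, "linear": [0.0746, -0.1147, 0], "delta_rot": [0, 0, 0]},
  {"gripper": 0.2, "linear": [0.0746, -0.1147, 0], "delta_rot": [0, 0, 0]},
])

```text
clock: 4.1
position: [0.5921, 0.1415, 0.1073]
ee_rot: [-0.0, -0.259, 0.966, 0.001]
contact_force: [-0.1, 0.3, -1.2]
width: 0.0569
gripper_force: 32.3
```

```bash
python3 - <<'E'
from h import *
st(); C=cam('side'); 
u,v=proj(C,(.5936,.1403,.08)).astype(int); print(u,v); crop=C['img'][v-60:v+60,u-80:u+80].copy()
crop=cv2.resize(crop,None,fx=5,fy=5)
a=np.linspace(0,6.283,80)
def draw(c,z,r,col):
    p=np.array([(proj(C,(c[0]+r*np.cos(t),c[1]+r*np.sin(t),z))-[u-80,v-60])*5+2 for t in a]).astype(int); cv2.polylines(crop,[p],True,col,1)
p=get_state()['position']
draw((.5936,.1403),.063,.0355,(255,0,255)); draw((.5936,.1403),.063,.0275,(255,0,255)); z=p[2]-.003; draw(p,z+.04,.03,(0,255,0)); draw(p,z+.008,.03,(0,255,0))
cv2.imwrite('pics/s3.png',crop)
E
```

```text
t 4.1 p [0.5921 0.1415 0.1073] yaw 2.096 zax [-0.001  0.001 -1.   ] F [-0.1  0.3 -1.2] w 0.0569 gf 32.3
293 210
```

View pics/s3.png

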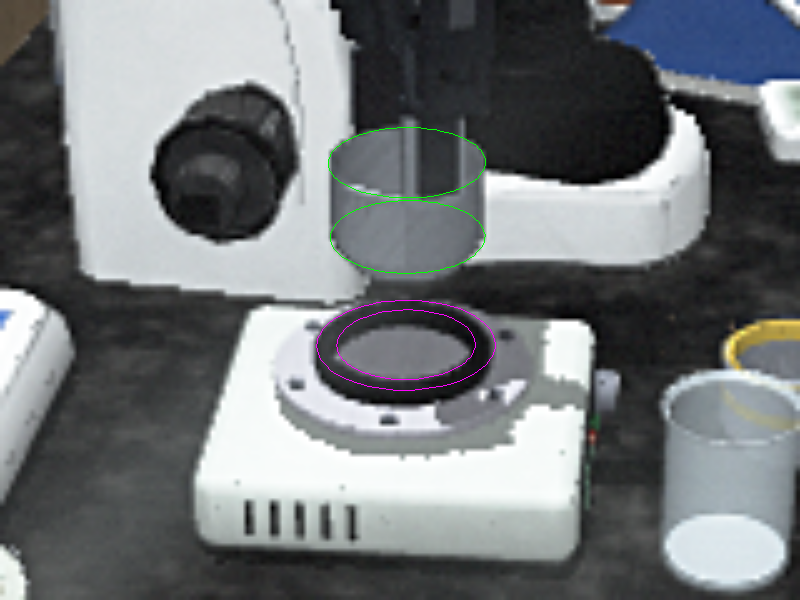

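Overlays from the side camera match both the socket and the carried pan to about 1 px. Lowering gently.

Request:
send_rows([
  {"gripper": 0.2, "linear": [0, 0, -0.02], "delta_rot": [0, 0, 0]},
  {"gripper": 0.2, "linear": [0, 0, -0.034], "delta_rot": [0, 0, 0]},
  {"gripper": 0.2, "linear": [0, 0, -0.038], "delta_rot": [0, 0, 0]},
  {"gripper": 0.2, "linear": [0, 0, -0.041], "delta_rot": [0, 0, 0]},
  {"gripper": 0.2, "linear": [0, 0, -0.044], "delta_rot": [0, 0, 0]},
  {"gripper": 0.2, "linear": [0, 0, -0.046], "delta_rot": [0, 0, 0]},
  {"gripper": 0.2, "linear": [0, 0, -0.046], "delta_rot": [0, 0, 0]},
  {"gripper": 0.2, "linear": [0, 0, -0.046], "delta_rot": [0, 0, 0]},
])

```text
clock: 4.95
position: [0.5934, 0.1403, 0.062]
ee_rot: [0.0, -0.259, 0.966, 0.0]
contact_force: [-0.3, -0.1, -1.2]
width: 0.0569
gripper_force: 32.3
```

Request:
send_rows([
  {"gripper": 0.2, "linear": [0, 0, -0.002], "delta_rot": [0, 0, 0]},
  {"gripper": 0.2, "linear": [0, 0, -0.004], "delta_rot": [0, 0, 0]},
  {"gripper": 0.2, "linear": [0, 0, -0.005], "delta_rot": [0, 0, 0]},
  {"gripper": 0.2, "linear": [0, 0, -0.005], "delta_rot": [0, 0, 0]},
  {"gripper": 0.2, "linear": [0, 0, -0.005], "delta_rot": [0, 0, 0]},
])

```text
clock: 5.45
position: [0.5935, 0.1403, 0.0579]
ee_rot: [0.001, -0.259, 0.966, -0.0]
contact_force: [-1.9, -0.4, 6.1]
width: 0.057
gripper_force: 33.2
```

Seated: the foot is at 0.055 m with 6 N vertical contact and little lateral force. Release and rise.

Request:
send_rows([
  {"gripper": -0.1, "linear": [0, 0, 0], "delta_rot": [0, 0, 0]},
  {"gripper": -0.3, "linear": [0, 0, 0], "delta_rot": [0, 0, 0]},
  {"gripper": -0.6, "linear": [0, 0, 0], "delta_rot": [0, 0, 0]},
  {"gripper": -1, "linear": [0, 0, 0], "delta_rot": [0, 0, 0]},
  {"gripper": -1, "linear": [0, 0, 0], "delta_rot": [0, 0, 0]},
  {"gripper": -1, "linear": [0, 0, 0.02], "delta_rot": [0, 0, 0]},
  {"gripper": -1, "linear": [0, 0, 0.06], "delta_rot": [0, 0, 0]},
  {"gripper": -1, "linear": [0, 0, 0.09], "delta_rot": [0, 0, 0]},
])

```text
clock: 6.25
position: [0.5933, 0.1403, 0.1478]
ee_rot: [0.0, -0.259, 0.966, 0.0]
contact_force: [0.3, -0.0, 0.1]
width: 0.0854
gripper_force: 0.0
```

Request:
send_rows([
  {"gripper": -1, "linear": [-0.006, 0.04, 0], "delta_rot": [0, 0, 0]},
  {"gripper": -1, "linear": [-0.012, 0.08, 0], "delta_rot": [0, 0, 0]},
  {"gripper": -1, "linear": [-0.018, 0.12, 0], "delta_rot": [0, 0, 0]},
  {"gripper": -1, "linear": [-0.024, 0.16, 0], "delta_rot": [0, 0, 0]},
  {"gripper": -1, "linear": [-0.03, 0.2, -0.02], "delta_rot": [0, 0, 0]},
  {"gripper": -1, "linear": [-0.036, 0.24, -0.04], "delta_rot": [0, 0, 0]},
  {"gripper": -1, "linear": [-0.043, 0.28, -0.055], "delta_rot": [0, 0, 0]},
  {"gripper": -1, "linear": [-0.043, 0.28, -0.055], "delta_rot": [0, 0, 0]},
])

```text
clock: 7.05
position: [0.547, 0.4246, 0.0881]
ee_rot: [-0.002, -0.261, 0.965, 0.001]
contact_force: [-0.4, -1.3, -1.1]
width: 0.0852
gripper_force: 0.0
```

```bash
cat > fit.py <<'E'
from h import *
import sys
a=np.linspace(0,2*np.pi,90,endpoint=False)
def fit(C,p0,z,r,n=10):
    g=cv2.GaussianBlur(cv2.cvtColor(C['img'],cv2.COLOR_BGR2GRAY).astype(np.float32),(0,0),1)
    def circ(c,r): return np.array([proj(C,(c[0]+r*np.cos(t),c[1]+r*np.sin(t),z)) for t in a],np.float32)
    s=lambda p:cv2.remap(g,p[:,:1],p[:,1:],1).ravel()
    f=lambda c:-abs(np.mean(s(circ(c,r-.002))-s(circ(c,r+.002))))
    p0=np.array(p0); b=min((f(p0+[i*.001,j*.001]),i,j) for i in range(-n,n+1) for j in range(-n,n+1))
    return p0+np.array(b[1:])*.001,b[0]
E
python3 - <<'E'
from fit import *
st(); C=cam('top'); print('pan',fit(C,(.5936,.1403),.095,.03)); print('red',fit(C,(.5612,.3186),.04,.03)); print('yellow',fit(C,(.4412,.0805),.04,.03))
v=cv2.resize(C['img'][130:310,130:410],None,fx=2.8,fy=2.8); cv2.imwrite('pics/t2.png',v)
C=cam('wrist'); cv2.imwrite('pics/w2.png',C['img']); print(proj(C,(.5505,.4201,.04)),fit(C,(.5505,.4201),.04,.03))
E
```

```text
t 7.05 p [0.547  0.4246 0.0881] yaw 2.1 zax [-0.005  0.    -1.   ] F [-0.4 -1.3 -1.1] w 0.0852 gf 0.0
pan (array([0.5836, 0.1463]), np.float32(-21.429628))
red (array([0.5552, 0.3146]), np.float32(-27.849995))
yellow (array([0.4412, 0.0805]), np.float32(-66.075424))
[316.07939513 251.97264351] (array([0.5485, 0.4221]), np.float32(-59.952984))
```

View pics/t2.png

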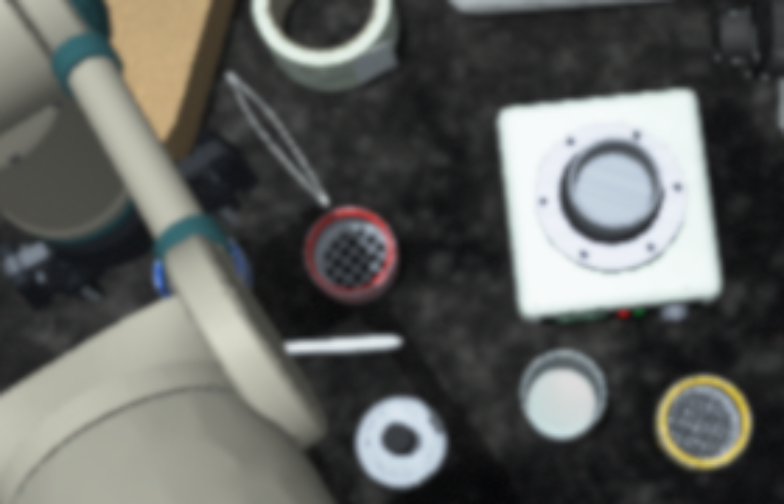

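The pan is centred in the socket (top crop 612,190), and the beaker, lid, red and yellow pieces are undisturbed. Grip blue now.

Request:
send_rows([
  {"gripper": -1, "linear": [0, 0, 0], "delta_rot": [0, 0, 0]},
  {"gripper": -1, "linear": [0, 0, -0.02], "delta_rot": [0, 0, 0]},
  {"gripper": -1, "linear": [0, 0, -0.05], "delta_rot": [0, 0, 0]},
  {"gripper": -1, "linear": [0, 0, -0.075], "delta_rot": [0, 0, 0]},
  {"gripper": -1, "linear": [0, 0, -0.087], "delta_rot": [0, 0, 0]},
  {"gripper": -1, "linear": [0, 0, -0.089], "delta_rot": [0, 0, 0]},
  {"gripper": -1, "linear": [0, 0, -0.089], "delta_rot": [0, 0, 0]},
  {"gripper": -1, "linear": [0, 0, -0.089], "delta_rot": [0, 0, 0]},
])

```text
clock: 7.95
position: [0.5514, 0.4206, 0.0044]
ee_rot: [0.001, -0.259, 0.966, 0.0]
contact_force: [-0.2, 0.1, 0.9]
width: 0.0854
gripper_force: 0.0
```

Request:
send_rows([
  {"gripper": -0.4, "linear": [0, 0, 0], "delta_rot": [0, 0, 0]},
  {"gripper": 0, "linear": [0, 0, 0], "delta_rot": [0, 0, 0]},
  {"gripper": 0.2, "linear": [0, 0, 0], "delta_rot": [0, 0, 0]},
  {"gripper": 0.2, "linear": [0, 0, 0], "delta_rot": [0, 0, 0]},
  {"gripper": 0.2, "linear": [0, 0, 0], "delta_rot": [0, 0, 0]},
  {"gripper": 0.2, "linear": [0, 0, 0], "delta_rot": [0, 0, 0]},
])

```text
clock: 8.55
position: [0.5507, 0.4207, 0.0046]
ee_rot: [0.001, -0.259, 0.966, 0.0]
contact_force: [-1.7, -0.6, 5.3]
width: 0.0566
gripper_force: 30.6
```

Request:
send_rows([
  {"gripper": 0.2, "linear": [0, 0, 0.015], "delta_rot": [0, 0, 0]},
  {"gripper": 0.2, "linear": [0, 0, 0.045], "delta_rot": [0, 0, 0]},
  {"gripper": 0.2, "linear": [0, 0, 0.08], "delta_rot": [0, 0, 0]},
  {"gripper": 0.2, "linear": [0.003, -0.02, 0.11], "delta_rot": [0, 0, 0]},
  {"gripper": 0.2, "linear": [0.008, -0.05, 0.12], "delta_rot": [0, 0, 0]},
  {"gripper": 0.2, "linear": [0.013, -0.085, 0.12], "delta_rot": [0, 0, 0]},
  {"gripper": 0.2, "linear": [0.018, -0.12, 0.12], "delta_rot": [0, 0, 0]},
  {"gripper": 0.2, "linear": [0.024, -0.155, 0.12], "delta_rot": [0, 0, 0]},
])

```text
clock: 9.35
position: [0.5741, 0.2642, 0.1239]
ee_rot: [0.001, -0.259, 0.966, 0.0]
contact_force: [0.5, 0.1, -0.2]
width: 0.0565
gripper_force: 32.1
```

Request:
send_rows([
  {"gripper": 0.2, "linear": [0.005, -0.035, 0], "delta_rot": [0, 0, 0]},
  {"gripper": 0.2, "linear": [0.01, -0.07, 0], "delta_rot": [0, 0, 0]},
  {"gripper": 0.2, "linear": [0.015, -0.1, 0], "delta_rot": [0, 0, 0]},
  {"gripper": 0.2, "linear": [0.018, -0.118, 0], "delta_rot": [0, 0, 0]},
  {"gripper": 0.2, "linear": [0.019, -0.125, 0], "delta_rot": [0, 0, 0]},
  {"gripper": 0.2, "linear": [0.019, -0.125, 0], "delta_rot": [0, 0, 0]},
  {"gripper": 0.2, "linear": [0.019, -0.125, -0.005], "delta_rot": [0, 0, 0]},
  {"gripper": 0.2, "linear": [0.019, -0.125, -0.01], "delta_rot": [0, 0, 0]},
])

```text
clock: 10.15
position: [0.5929, 0.1415, 0.1124]
ee_rot: [0.0, -0.26, 0.966, 0.0]
contact_force: [0.4, -0.0, -1.1]
width: 0.0561
gripper_force: 32.1
```

```bash
cat > ov.py <<'E'
from h import *
import sys
# args: name, lower rim z, foot offset below TCP
def ov(name,zr,off):
    st(); p=get_state()['position']; C=cam('side'); w=(.5936,.1403)
    u,v=proj(C,(w[0],w[1],zr+.02)).astype(int); k=cv2.resize(C['img'][v-45:v+45,u-60:u+60],None,fx=6,fy=6)
    a=np.linspace(0,6.283,80)
    for c,z,r,col in [(w,zr,.03,(255,0,255)),(w,zr,.0275,(255,0,255)),(p,p[2]-off+.04,.03,(0,255,0)),(p,p[2]-off+.008,.03,(0,255,0))]:
        cv2.polylines(k,[np.array([(proj(C,(c[0]+r*np.cos(t),c[1]+r*np.sin(t),z))-[u-60,v-45])*6+3 for t in a]).astype(int)],True,col,1)
    cv2.imwrite(name,k)
E
python3 -c "
from ov import *
ov('pics/s4.png',.095,.0045)"
```

```text
t 10.15 p [0.5929 0.1415 0.1124] yaw 2.096 zax [ 0.     0.001 -1.   ] F [ 0.4 -0.  -1.1] w 0.0561 gf 32.1
```

View pics/s4.png

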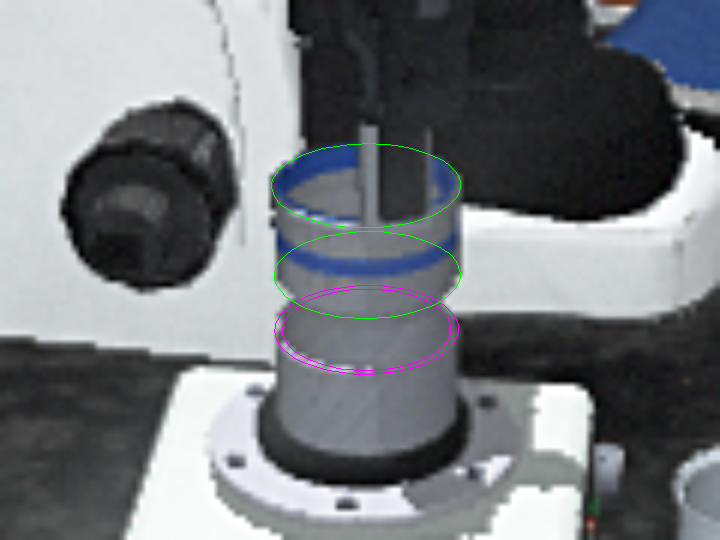

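The side overlay shows the pan rim and the carried blue sieve aligned within about 1 mm. Lower it.

Request:
send_rows([
  {"gripper": 0.2, "linear": [0, 0, -0.005], "delta_rot": [0, 0, 0]},
  {"gripper": 0.2, "linear": [0, 0, -0.009], "delta_rot": [0, 0, 0]},
  {"gripper": 0.2, "linear": [0, 0, -0.012], "delta_rot": [0, 0, 0]},
  {"gripper": 0.2, "linear": [0, 0, -0.015], "delta_rot": [0, 0, 0]},
  {"gripper": 0.2, "linear": [0, 0, -0.018], "delta_rot": [0, 0, 0]},
  {"gripper": 0.2, "linear": [0, 0, -0.02], "delta_rot": [0, 0, 0]},
  {"gripper": 0.2, "linear": [0, 0, -0.021], "delta_rot": [0, 0, 0]},
  {"gripper": 0.2, "linear": [0, 0, -0.021], "delta_rot": [0, 0, 0]},
])

```text
clock: 11.0
position: [0.5931, 0.1402, 0.0918]
ee_rot: [0.0, -0.259, 0.966, 0.0]
contact_force: [-0.3, 0.4, -1.0]
width: 0.056
gripper_force: 32.2
```

Request:
send_rows([
  {"gripper": 0.2, "linear": [0, 0, -0.001], "delta_rot": [0, 0, 0]},
  {"gripper": 0.2, "linear": [0, 0, -0.002], "delta_rot": [0, 0, 0]},
  {"gripper": 0.2, "linear": [0, 0, -0.002], "delta_rot": [0, 0, 0]},
  {"gripper": 0.2, "linear": [0, 0, -0.002], "delta_rot": [0, 0, 0]},
])

```text
clock: 11.4
position: [0.5935, 0.1403, 0.0915]
ee_rot: [0.001, -0.259, 0.966, -0.0]
contact_force: [-2.3, -0.5, 9.1]
width: 0.0562
gripper_force: 34.4
```

Seated with 9 N. Release, rise and go to yellow.

Request:
send_rows([
  {"gripper": -0.1, "linear": [0, 0, 0], "delta_rot": [0, 0, 0]},
  {"gripper": -0.3, "linear": [0, 0, 0], "delta_rot": [0, 0, 0]},
  {"gripper": -0.6, "linear": [0, 0, 0], "delta_rot": [0, 0, 0]},
  {"gripper": -1, "linear": [0, 0, 0], "delta_rot": [0, 0, 0]},
  {"gripper": -1, "linear": [0, 0, 0], "delta_rot": [0, 0, 0]},
  {"gripper": -1, "linear": [0, 0, 0.01], "delta_rot": [0, 0, 0]},
  {"gripper": -1, "linear": [0, 0, 0.035], "delta_rot": [0, 0, 0]},
  {"gripper": -1, "linear": [0, 0, 0.06], "delta_rot": [0, 0, 0]},
])

```text
clock: 12.2
position: [0.5928, 0.1402, 0.1502]
ee_rot: [-0.001, -0.259, 0.966, 0.0]
contact_force: [-0.2, -0.8, 0.7]
width: 0.0855
gripper_force: 0.0
```

Request:
send_rows([
  {"gripper": -1, "linear": [-0.03, -0.012, 0], "delta_rot": [0, 0, 0]},
  {"gripper": -1, "linear": [-0.065, -0.0255, 0], "delta_rot": [0, 0, 0]},
  {"gripper": -1, "linear": [-0.1, -0.039, 0], "delta_rot": [0, 0, 0]},
  {"gripper": -1, "linear": [-0.13, -0.051, 0], "delta_rot": [0, 0, 0]},
  {"gripper": -1, "linear": [-0.1524, -0.0598, -0.02], "delta_rot": [0, 0, 0]},
  {"gripper": -1, "linear": [-0.1524, -0.0598, -0.05], "delta_rot": [0, 0, 0]},
  {"gripper": -1, "linear": [-0.1524, -0.0598, -0.06], "delta_rot": [0, 0, 0]},
  {"gripper": -1, "linear": [-0.1524, -0.0598, -0.06], "delta_rot": [0, 0, 0]},
])

```text
clock: 13.0
position: [0.4402, 0.0805, 0.089]
ee_rot: [-0.001, -0.259, 0.966, 0.0]
contact_force: [0.0, 0.2, 0.2]
width: 0.0853
gripper_force: 0.0
```

```bash
python3 - <<'E'
from fit import *
st(); C=cam('wrist'); print('yellow',fit(C,(.4412,.0805),.04,.03)); C=cam('side'); print('blue rim',fit(C,(.5936,.1403),.127,.03,6))
E
```

```text
t 13.0 p [0.4402 0.0805 0.089 ] yaw 2.095 zax [-0.002  0.    -1.   ] F [0.  0.2 0.2] w 0.0853 gf 0.0
yellow (array([0.4402, 0.0825]), np.float32(-109.81292))
blue rim (array([0.5946, 0.1373]), np.float32(-26.694195))
```

The wrist fit agrees with yellow to 2 mm. Grip.

Request:
send_rows([
  {"gripper": -1, "linear": [0, 0, -0.02], "delta_rot": [0, 0, 0]},
  {"gripper": -1, "linear": [0, 0, -0.05], "delta_rot": [0, 0, 0]},
  {"gripper": -1, "linear": [0, 0, -0.075], "delta_rot": [0, 0, 0]},
  {"gripper": -1, "linear": [0, 0, -0.086], "delta_rot": [0, 0, 0]},
  {"gripper": -1, "linear": [0, 0, -0.086], "delta_rot": [0, 0, 0]},
  {"gripper": -1, "linear": [0, 0, -0.086], "delta_rot": [0, 0, 0]},
  {"gripper": -0.4, "linear": [0, 0, -0.086], "delta_rot": [0, 0, 0]},
  {"gripper": 0, "linear": [0, 0, -0.086], "delta_rot": [0, 0, 0]},
])

```text
clock: 13.9
position: [0.4417, 0.0808, 0.0048]
ee_rot: [0.001, -0.259, 0.966, 0.0]
contact_force: [-5.2, 9.1, 21.1]
width: 0.0591
gripper_force: 10.6
```

Request:
send_rows([
  {"gripper": 0.2, "linear": [0, 0, 0], "delta_rot": [0, 0, 0]},
  {"gripper": 0.2, "linear": [0, 0, 0], "delta_rot": [0, 0, 0]},
  {"gripper": 0.2, "linear": [0, 0, 0], "delta_rot": [0, 0, 0]},
  {"gripper": 0.2, "linear": [0, 0, 0], "delta_rot": [0, 0, 0]},
  {"gripper": 0.2, "linear": [0, 0, 0.015], "delta_rot": [0, 0, 0]},
  {"gripper": 0.2, "linear": [0, 0, 0.05], "delta_rot": [0, 0, 0]},
  {"gripper": 0.2, "linear": [0, 0, 0.09], "delta_rot": [0, 0, 0]},
  {"gripper": 0.2, "linear": [0, 0, 0.13], "delta_rot": [0, 0, 0]},
])

```text
clock: 14.7
position: [0.4398, 0.0805, 0.1346]
ee_rot: [-0.001, -0.259, 0.966, 0.0]
contact_force: [1.6, -0.3, -0.6]
width: 0.0342
gripper_force: 0.0
```

The grip slipped: width is 34 mm with no force. Looking.

```bash
python3 - <<'E'
from fit import *
C=cam('side'); T=cam('top')
u,v=proj(C,(.4412,.0805,.03)).astype(int); a=cv2.resize(C['img'][v-60:v+60,u-50:u+50],None,fx=4,fy=4)
u,v=proj(T,(.4412,.0805,.03)).astype(int); b=cv2.resize(T['img'][v-60:v+60,u-50:u+50],None,fx=4,fy=4)
cv2.imwrite('pics/x1.png',np.hstack([a,b])); W=cam('wrist'); print(fit(W,(.4412,.0805),.04,.03,15)); cv2.imwrite('pics/w3.png',W['img'])
E
```

```text
(array([0.4352, 0.0915]), np.float32(-115.30152))
```

View pics/x1.png

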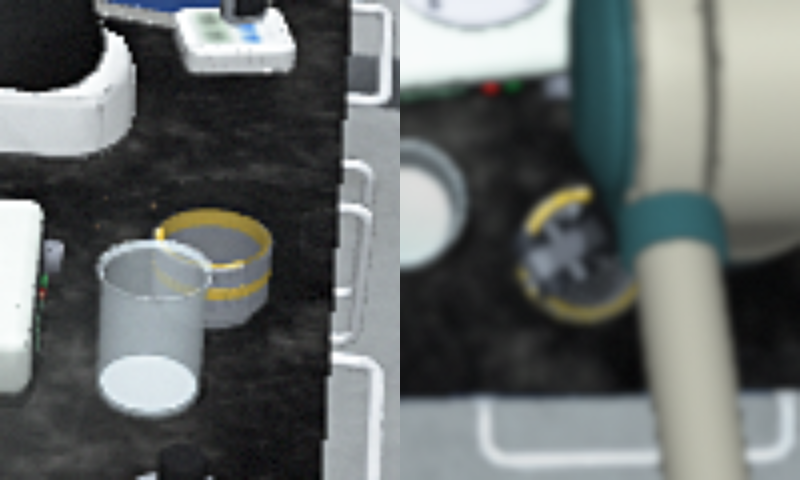

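The yellow sieve stands upright on the bench, shifted about 12 mm along the closing axis. It was not lifted, so the grip was too shallow. I open, move over it, measure again, and then grip deeper and more slowly.

Request:
send_rows([
  {"gripper": -1, "linear": [-0.006, 0.011, 0], "delta_rot": [0, 0, 0]},
  {"gripper": -1, "linear": [-0.006, 0.011, -0.02], "delta_rot": [0, 0, 0]},
  {"gripper": -1, "linear": [-0.006, 0.011, -0.045], "delta_rot": [0, 0, 0]},
  {"gripper": -1, "linear": [-0.006, 0.011, -0.045], "delta_rot": [0, 0, 0]},
  {"gripper": -1, "linear": [-0.006, 0.011, -0.045], "delta_rot": [0, 0, 0]},
  {"gripper": -1, "linear": [-0.006, 0.011, -0.045], "delta_rot": [0, 0, 0]},
])

```text
clock: 15.45
position: [0.4348, 0.0918, 0.0889]
ee_rot: [0.0, -0.259, 0.966, 0.0]
contact_force: [-0.1, 0.1, 0.6]
width: 0.0854
gripper_force: 0.0
```

```bash
python3 - <<'E'
from fit import *
st(); W=cam('wrist'); b=W['img']; print('yellow',fit(W,(.4352,.0915),.04,.03,12)); print('beaker',fit(W,(.4585,.1755),.07,.0275,12)); T=cam('top'); print('beaker top',fit(T,(.4585,.1755),.07,.0275,8),fit(T,(.4352,.0915),.04,.03,8))
k=cv2.resize(b[100:400,100:540],None,fx=1.6,fy=1.6); cv2.imwrite('pics/w4.png',k); print(W['c'])
E
```

```text
t 15.45 p [0.4348 0.0918 0.0889] yaw 2.095 zax [-0.  0. -1.] F [-0.1  0.1  0.6] w 0.0854 gf 0.0
yellow (array([0.4352, 0.0915]), np.float32(-108.133095))
beaker (array([0.4575, 0.1755]), np.float32(-44.82983))
beaker top (array([0.4585, 0.1755]), np.float32(-57.918186)) (array([0.4332, 0.0945]), np.float32(-5.9645596))
[0.36167508 0.05030983 0.26010771]
```

View pics/w4.png

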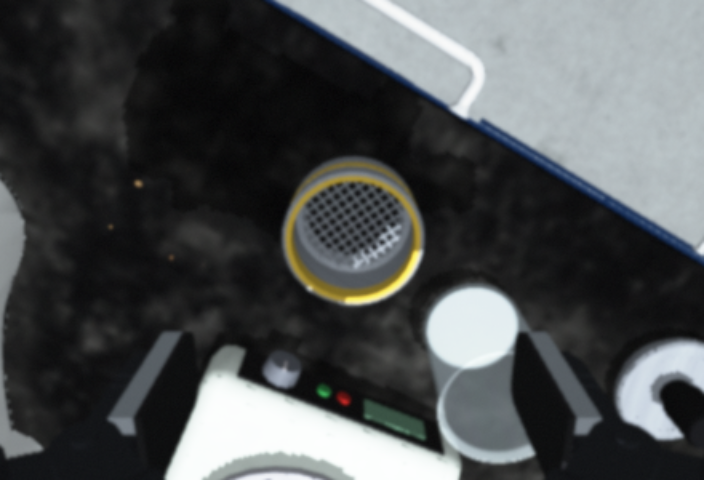

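Yellow is upright at (0.4352, 0.0915) and the beaker is unmoved (0.458, 0.1755). Descend deeper, close slowly and check.

Request:
send_rows([
  {"gripper": -1, "linear": [0, 0, -0.03], "delta_rot": [0, 0, 0]},
  {"gripper": -1, "linear": [0, 0, -0.06], "delta_rot": [0, 0, 0]},
  {"gripper": -1, "linear": [0, 0, -0.08], "delta_rot": [0, 0, 0]},
  {"gripper": -1, "linear": [0, 0, -0.09], "delta_rot": [0, 0, 0]},
  {"gripper": -1, "linear": [0, 0, -0.092], "delta_rot": [0, 0, 0]},
  {"gripper": -1, "linear": [0, 0, -0.092], "delta_rot": [0, 0, 0]},
  {"gripper": -1, "linear": [0, 0, -0.092], "delta_rot": [0, 0, 0]},
  {"gripper": -0.8, "linear": [0, 0, -0.092], "delta_rot": [0, 0, 0]},
])

```text
clock: 16.35
position: [0.4356, 0.0915, -0.0024]
ee_rot: [0.001, -0.259, 0.966, -0.0]
contact_force: [-0.5, -0.8, -0.0]
width: 0.077
gripper_force: 0.0
```

Request:
send_rows([
  {"gripper": -0.6, "linear": [0, 0, 0], "delta_rot": [0, 0, 0]},
  {"gripper": -0.5, "linear": [0, 0, 0], "delta_rot": [0, 0, 0]},
  {"gripper": -0.42, "linear": [0, 0, 0], "delta_rot": [0, 0, 0]},
  {"gripper": -0.36, "linear": [0, 0, 0], "delta_rot": [0, 0, 0]},
  {"gripper": -0.3, "linear": [0, 0, 0], "delta_rot": [0, 0, 0]},
  {"gripper": -0.2, "linear": [0, 0, 0], "delta_rot": [0, 0, 0]},
  {"gripper": 0, "linear": [0, 0, 0], "delta_rot": [0, 0, 0]},
  {"gripper": 0.1, "linear": [0, 0, 0], "delta_rot": [0, 0, 0]},
], newtons=40)

```text
clock: 17.15
position: [0.4348, 0.0915, -0.0028]
ee_rot: [0.0, -0.259, 0.966, -0.0]
contact_force: [-1.3, 0.5, 6.7]
width: 0.0572
gripper_force: 42.2
```

Good grip (57 mm, 42 N). Lift slightly and confirm.

Request:
send_rows([
  {"gripper": 0.1, "linear": [0, 0, 0.005], "delta_rot": [0, 0, 0]},
  {"gripper": 0.1, "linear": [0, 0, 0.01], "delta_rot": [0, 0, 0]},
  {"gripper": 0.1, "linear": [0, 0, 0.01], "delta_rot": [0, 0, 0]},
])

```text
clock: 17.45
position: [0.4353, 0.0915, 0.0072]
ee_rot: [0.001, -0.259, 0.966, -0.0]
contact_force: [0.6, -0.5, -1.2]
width: 0.0573
gripper_force: 43.3
```

Request:
send_rows([
  {"gripper": 0.1, "linear": [0, 0, 0.03], "delta_rot": [0, 0, 0]},
  {"gripper": 0.1, "linear": [0, 0, 0.065], "delta_rot": [0, 0, 0]},
  {"gripper": 0.1, "linear": [0, 0, 0.1], "delta_rot": [0, 0, 0]},
  {"gripper": 0.1, "linear": [0.005, 0.001, 0.135], "delta_rot": [0, 0, 0]},
  {"gripper": 0.1, "linear": [0.03, 0.009, 0.145], "delta_rot": [0, 0, 0]},
  {"gripper": 0.1, "linear": [0.06, 0.018, 0.145], "delta_rot": [0, 0, 0]},
  {"gripper": 0.1, "linear": [0.09, 0.028, 0.145], "delta_rot": [0, 0, 0]},
  {"gripper": 0.1, "linear": [0.12, 0.037, 0.145], "delta_rot": [0, 0, 0]},
])

```text
clock: 18.25
position: [0.5556, 0.1289, 0.1516]
ee_rot: [-0.0, -0.259, 0.966, 0.0]
contact_force: [0.6, -0.0, -1.4]
width: 0.057
gripper_force: 43.6
```

Request:
send_rows([
  {"gripper": 0.1, "linear": [0.02, 0.006, 0], "delta_rot": [0, 0, 0]},
  {"gripper": 0.1, "linear": [0.033, 0.01, 0], "delta_rot": [0, 0, 0]},
  {"gripper": 0.1, "linear": [0.0384, 0.0118, 0], "delta_rot": [0, 0, 0]},
  {"gripper": 0.1, "linear": [0.0384, 0.0118, 0], "delta_rot": [0, 0, 0]},
  {"gripper": 0.1, "linear": [0.0384, 0.0118, -0.008], "delta_rot": [0, 0, 0]},
  {"gripper": 0.1, "linear": [0.0384, 0.0118, -0.015], "delta_rot": [0, 0, 0]},
  {"gripper": 0.1, "linear": [0.0384, 0.0118, -0.015], "delta_rot": [0, 0, 0]},
])

```text
clock: 18.95
position: [0.5912, 0.1399, 0.1351]
ee_rot: [-0.002, -0.259, 0.966, 0.0]
contact_force: [-1.1, -0.2, -1.3]
width: 0.0573
gripper_force: 43.5
```

```bash
python3 -c "
from ov import *
ov('pics/s5.png',.127,-.003)"
```

```text
t 18.95 p [0.5912 0.1399 0.1351] yaw 2.095 zax [-0.003 -0.    -1.   ] F [-1.1 -0.2 -1.3] w 0.0573 gf 43.5
```

View pics/s5.png

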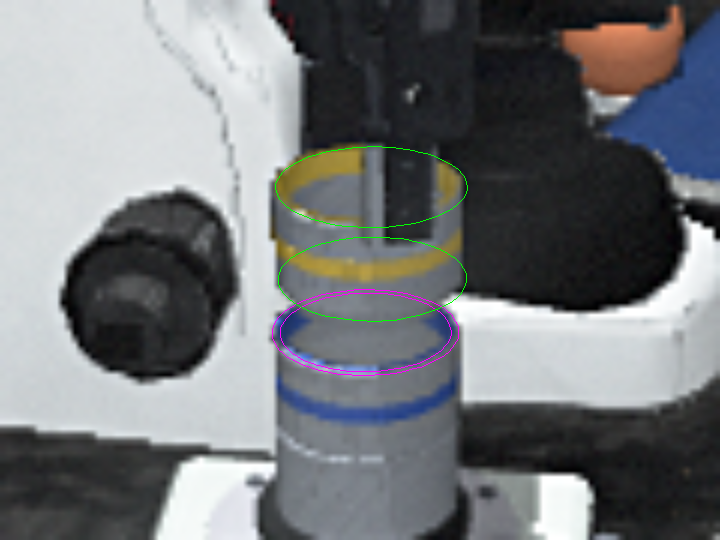

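Yellow is aligned over blue within about 1 mm. Lower it.

Request:
send_rows([
  {"gripper": 0.1, "linear": [0, 0, -0.004], "delta_rot": [0, 0, 0]},
  {"gripper": 0.1, "linear": [0, 0, -0.008], "delta_rot": [0, 0, 0]},
  {"gripper": 0.1, "linear": [0, 0, -0.011], "delta_rot": [0, 0, 0]},
  {"gripper": 0.1, "linear": [0, 0, -0.014], "delta_rot": [0, 0, 0]},
  {"gripper": 0.1, "linear": [0, 0, -0.017], "delta_rot": [0, 0, 0]},
  {"gripper": 0.1, "linear": [0, 0, -0.02], "delta_rot": [0, 0, 0]},
  {"gripper": 0.1, "linear": [0, 0, -0.021], "delta_rot": [0, 0, 0]},
  {"gripper": 0.1, "linear": [0, 0, -0.021], "delta_rot": [0, 0, 0]},
])

```text
clock: 19.8
position: [0.5933, 0.1403, 0.1162]
ee_rot: [0.0, -0.259, 0.966, 0.0]
contact_force: [-1.8, 0.8, 3.0]
width: 0.0573
gripper_force: 43.9
```

Request:
send_rows([
  {"gripper": 0.1, "linear": [0, 0, -0.001], "delta_rot": [0, 0, 0]},
  {"gripper": -0.1, "linear": [0, 0, -0.001], "delta_rot": [0, 0, 0]},
  {"gripper": -0.3, "linear": [0, 0, -0.001], "delta_rot": [0, 0, 0]},
  {"gripper": -0.6, "linear": [0, 0, 0], "delta_rot": [0, 0, 0]},
  {"gripper": -1, "linear": [0, 0, 0], "delta_rot": [0, 0, 0]},
  {"gripper": -1, "linear": [0, 0, 0], "delta_rot": [0, 0, 0]},
  {"gripper": -1, "linear": [0, 0, 0.015], "delta_rot": [0, 0, 0]},
  {"gripper": -1, "linear": [0, 0, 0.045], "delta_rot": [0, 0, 0]},
])

```text
clock: 20.6
position: [0.591, 0.1399, 0.1581]
ee_rot: [-0.003, -0.259, 0.966, 0.001]
contact_force: [0.5, 0.8, -0.8]
width: 0.0853
gripper_force: 0.0
```

Request:
send_rows([
  {"gripper": -1, "linear": [0, 0, 0.01], "delta_rot": [0, 0, 0]},
  {"gripper": -1, "linear": [-0.006, 0.035, 0.01], "delta_rot": [0, 0, 0]},
  {"gripper": -1, "linear": [-0.013, 0.07, 0.01], "delta_rot": [0, 0, 0]},
  {"gripper": -1, "linear": [-0.02, 0.11, 0], "delta_rot": [0, 0, 0]},
  {"gripper": -1, "linear": [-0.027, 0.15, -0.03], "delta_rot": [0, 0, 0]},
  {"gripper": -1, "linear": [-0.0324, 0.1783, -0.06], "delta_rot": [0, 0, 0]},
  {"gripper": -1, "linear": [-0.0324, 0.1783, -0.071], "delta_rot": [0, 0, 0]},
  {"gripper": -1, "linear": [-0.0324, 0.1783, -0.071], "delta_rot": [0, 0, 0]},
])

```text
clock: 21.4
position: [0.5587, 0.318, 0.0867]
ee_rot: [-0.003, -0.26, 0.966, -0.001]
contact_force: [0.5, 0.0, -0.1]
width: 0.0858
gripper_force: 0.0
```

```bash
python3 - <<'E'
from fit import *
st(); W=cam('wrist'); print('red',fit(W,(.5612,.3186),.04,.03,10)); T=cam('top'); S=cam('side')
print('beaker',fit(T,(.4585,.1755),.07,.0275,6),'yellow',fit(T,(.5936,.1403),.159,.03,6),fit(S,(.5936,.1403),.159,.03,6))
E
```

```text
t 21.4 p [0.5587 0.318  0.0867] yaw 2.097 zax [-0.005 -0.003 -1.   ] F [ 0.5  0.  -0.1] w 0.0858 gf 0.0
red (array([0.5602, 0.3196]), np.float32(-41.782955))
beaker (array([0.4595, 0.1745]), np.float32(-35.45537)) yellow (array([0.5886, 0.1393]), np.float32(-21.587873)) (array([0.5936, 0.1463]), np.float32(-1.146017))
```

Red is confirmed at (0.561, 0.319). Descend and close slowly.

Request:
send_rows([
  {"gripper": -1, "linear": [0, 0, 0], "delta_rot": [0, 0, 0]},
  {"gripper": -1, "linear": [0, 0, -0.03], "delta_rot": [0, 0, 0]},
  {"gripper": -1, "linear": [0, 0, -0.06], "delta_rot": [0, 0, 0]},
  {"gripper": -1, "linear": [0, 0, -0.08], "delta_rot": [0, 0, 0]},
  {"gripper": -1, "linear": [0, 0, -0.09], "delta_rot": [0, 0, 0]},
  {"gripper": -1, "linear": [0, 0, -0.093], "delta_rot": [0, 0, 0]},
  {"gripper": -1, "linear": [0, 0, -0.093], "delta_rot": [0, 0, 0]},
  {"gripper": -0.8, "linear": [0, 0, -0.093], "delta_rot": [0, 0, 0]},
])

```text
clock: 22.35
position: [0.5619, 0.3189, -0.0019]
ee_rot: [0.001, -0.259, 0.966, 0.0]
contact_force: [-0.9, 0.6, -0.2]
width: 0.0771
gripper_force: 0.0
```

Request:
send_rows([
  {"gripper": -0.6, "linear": [0, 0, 0], "delta_rot": [0, 0, 0]},
  {"gripper": -0.5, "linear": [0, 0, 0], "delta_rot": [0, 0, 0]},
  {"gripper": -0.42, "linear": [0, 0, 0], "delta_rot": [0, 0, 0]},
  {"gripper": -0.36, "linear": [0, 0, 0], "delta_rot": [0, 0, 0]},
  {"gripper": -0.3, "linear": [0, 0, 0], "delta_rot": [0, 0, 0]},
  {"gripper": -0.2, "linear": [0, 0, 0], "delta_rot": [0, 0, 0]},
  {"gripper": 0, "linear": [0, 0, 0], "delta_rot": [0, 0, 0]},
  {"gripper": 0.1, "linear": [0, 0, 0], "delta_rot": [0, 0, 0]},
], newtons=40)

```text
clock: 23.15
position: [0.5612, 0.3188, -0.0018]
ee_rot: [0.001, -0.259, 0.966, 0.0]
contact_force: [-1.4, 0.1, 7.0]
width: 0.0582
gripper_force: 41.2
```

Request:
send_rows([
  {"gripper": 0.1, "linear": [0, 0, 0.005], "delta_rot": [0, 0, 0]},
  {"gripper": 0.1, "linear": [0, 0, 0.01], "delta_rot": [0, 0, 0]},
  {"gripper": 0.1, "linear": [0, 0, 0.01], "delta_rot": [0, 0, 0]},
])

```text
clock: 23.45
position: [0.5612, 0.3188, 0.0073]
ee_rot: [0.001, -0.259, 0.966, 0.0]
contact_force: [0.0, -0.1, -2.0]
width: 0.0582
gripper_force: 42.9
```

```bash
cat > ring.py <<'E'
from fit import *
from scipy.optimize import least_squares
HUE={'red':[(0,8),(172,180)],'yellow':[(18,32)],'blue':[(105,125)]}
def ring(C,col,p0,z):
    """centre of the coloured rim ring: radial symmetric fit of coloured pixels back-projected to rim height"""
    h=cv2.cvtColor(C['img'],cv2.COLOR_BGR2HSV); m=np.zeros(h.shape[:2],bool)
    for lo,hi in HUE[col]: m|=(h[...,0]>=lo)&(h[...,0]<=hi)&(h[...,1]>90)&(h[...,2]>50)
    v,u=np.nonzero(m); P=np.array([back(C,x,y,z)[:2] for x,y in zip(u,v)])
    d=np.hypot(*(P-p0).T); P=P[(d<.035)&(d>.022)]
    s=least_squares(lambda q:np.hypot(P[:,0]-q[0],P[:,1]-q[1])-q[2],[*p0,.028],loss='soft_l1',f_scale=.001)
    return s.x.round(4),len(P)
E
python3 - <<'E'
from ring import *
st(); T=cam('top'); S=cam('side')
print('yellow', ring(T,'yellow',(.5936,.1403),.159))
for z in (.155,.159,.163): print(z,ring(S,'yellow',(.5936,.1403),z))
E
```

```text
t 23.45 p [0.5612 0.3188 0.0073] yaw 2.095 zax [ 0.001  0.001 -1.   ] F [ 0.  -0.1 -2. ] w 0.0582 gf 42.9
yellow (array([0.5933, 0.1394, 0.0268]), 201)
0.155 (array([0.5936, 0.1403, 0.028 ]), 0)
0.159 (array([0.5936, 0.1403, 0.028 ]), 0)
0.163 (array([0.5936, 0.1403, 0.028 ]), 0)
```

Yellow is centred on the stack (0.593, 0.139) and red is held. Carry it.

Request:
send_rows([
  {"gripper": 0.1, "linear": [0, 0, 0.03], "delta_rot": [0, 0, 0]},
  {"gripper": 0.1, "linear": [0, 0, 0.065], "delta_rot": [0, 0, 0]},
  {"gripper": 0.1, "linear": [0, 0, 0.1], "delta_rot": [0, 0, 0]},
  {"gripper": 0.1, "linear": [0, 0, 0.135], "delta_rot": [0, 0, 0]},
  {"gripper": 0.1, "linear": [0, 0, 0.165], "delta_rot": [0, 0, 0]},
  {"gripper": 0.1, "linear": [0.003, -0.015, 0.18], "delta_rot": [0, 0, 0]},
  {"gripper": 0.1, "linear": [0.009, -0.048, 0.18], "delta_rot": [0, 0, 0]},
  {"gripper": 0.1, "linear": [0.015, -0.083, 0.18], "delta_rot": [0, 0, 0]},
])

```text
clock: 24.35
position: [0.5755, 0.2341, 0.1862]
ee_rot: [-0.0, -0.26, 0.966, -0.0]
contact_force: [0.2, -0.3, -1.4]
width: 0.058
gripper_force: 43.4
```

Request:
send_rows([
  {"gripper": 0.1, "linear": [0.006, -0.035, 0], "delta_rot": [0, 0, 0]},
  {"gripper": 0.1, "linear": [0.012, -0.07, 0], "delta_rot": [0, 0, 0]},
  {"gripper": 0.1, "linear": [0.0164, -0.09, 0], "delta_rot": [0, 0, 0]},
  {"gripper": 0.1, "linear": [0.0174, -0.0953, 0], "delta_rot": [0, 0, 0]},
  {"gripper": 0.1, "linear": [0.0174, -0.0953, 0], "delta_rot": [0, 0, 0]},
  {"gripper": 0.1, "linear": [0.0174, -0.0953, -0.01], "delta_rot": [0, 0, 0]},
  {"gripper": 0.1, "linear": [0.0174, -0.0953, -0.018], "delta_rot": [0, 0, 0]},
  {"gripper": 0.1, "linear": [0.0174, -0.0953, -0.018], "delta_rot": [0, 0, 0]},
])

```text
clock: 25.15
position: [0.5914, 0.1412, 0.1664]
ee_rot: [-0.002, -0.26, 0.966, 0.0]
contact_force: [-0.4, 0.9, -1.0]
width: 0.058
gripper_force: 43.4
```

```bash
python3 - <<'E'
from ring import *
st(); S=cam('side'); p=get_state()['position']
print('red', ring(S,'red',p[:2],p[2]+.043), 'yellow',ring(S,'yellow',(.5936,.1403),.159))
E
```

```text
t 25.15 p [0.5914 0.1412 0.1664] yaw 2.097 zax [-0.004 -0.    -1.   ] F [-0.4  0.9 -1. ] w 0.058 gf 43.4
red (array([0.5919, 0.1438, 0.0266]), 64) yellow (array([0.5948, 0.1405, 0.0262]), 49)
```

Both rings are where expected. Lower it.

Request:
send_rows([
  {"gripper": 0.1, "linear": [0, 0, -0.003], "delta_rot": [0, 0, 0]},
  {"gripper": 0.1, "linear": [0, 0, -0.006], "delta_rot": [0, 0, 0]},
  {"gripper": 0.1, "linear": [0, 0, -0.01], "delta_rot": [0, 0, 0]},
  {"gripper": 0.1, "linear": [0, 0, -0.013], "delta_rot": [0, 0, 0]},
  {"gripper": 0.1, "linear": [0, 0, -0.016], "delta_rot": [0, 0, 0]},
  {"gripper": 0.1, "linear": [0, 0, -0.019], "delta_rot": [0, 0, 0]},
  {"gripper": 0.1, "linear": [0, 0, -0.021], "delta_rot": [0, 0, 0]},
  {"gripper": 0.1, "linear": [0, 0, -0.021], "delta_rot": [0, 0, 0]},
])

```text
clock: 26.0
position: [0.5936, 0.1405, 0.1491]
ee_rot: [0.001, -0.259, 0.966, 0.0]
contact_force: [-0.6, 0.3, 4.7]
width: 0.058
gripper_force: 44.0
```

Seated. Release, rise and go to the lid.

Request:
send_rows([
  {"gripper": 0.1, "linear": [0, 0, -0.0005], "delta_rot": [0, 0, 0]},
  {"gripper": -0.1, "linear": [0, 0, -0.0005], "delta_rot": [0, 0, 0]},
  {"gripper": -0.3, "linear": [0, 0, -0.0005], "delta_rot": [0, 0, 0]},
  {"gripper": -0.6, "linear": [0, 0, 0], "delta_rot": [0, 0, 0]},
  {"gripper": -1, "linear": [0, 0, 0], "delta_rot": [0, 0, 0]},
  {"gripper": -1, "linear": [0, 0, 0], "delta_rot": [0, 0, 0]},
  {"gripper": -1, "linear": [0, 0, 0.015], "delta_rot": [0, 0, 0]},
  {"gripper": -1, "linear": [0, 0, 0.05], "delta_rot": [0, 0, 0]},
])

```text
clock: 26.8
position: [0.5907, 0.1399, 0.1945]
ee_rot: [-0.004, -0.259, 0.966, 0.001]
contact_force: [0.4, -0.0, 0.4]
width: 0.0853
gripper_force: 0.0
```

Request:
send_rows([
  {"gripper": -1, "linear": [-0.01, 0.009, 0.01], "delta_rot": [0, 0, 0]},
  {"gripper": -1, "linear": [-0.04, 0.036, 0.01], "delta_rot": [0, 0, 0]},
  {"gripper": -1, "linear": [-0.07, 0.063, 0.01], "delta_rot": [0, 0, 0]},
  {"gripper": -1, "linear": [-0.1, 0.091, 0], "delta_rot": [0, 0, 0]},
  {"gripper": -1, "linear": [-0.13, 0.118, -0.03], "delta_rot": [0, 0, 0]},
  {"gripper": -1, "linear": [-0.1605, 0.1455, -0.06], "delta_rot": [0, 0, 0]},
  {"gripper": -1, "linear": [-0.1605, 0.1455, -0.095], "delta_rot": [0, 0, 0]},
  {"gripper": -1, "linear": [-0.1605, 0.1455, -0.1], "delta_rot": [0, 0, 0]},
])

```text
clock: 27.6
position: [0.4274, 0.285, 0.0938]
ee_rot: [-0.005, -0.26, 0.965, -0.001]
contact_force: [-1.0, -0.8, -0.3]
width: 0.0855
gripper_force: 0.0
```

```bash
python3 - <<'E'
from ring import *
st(); T=cam('top'); S=cam('side'); W=cam('wrist')
print('red', ring(T,'red',(.5936,.1403),.191), ring(S,'red',(.5936,.1403),.191)); print('lid',fit(W,(.4331,.2858),.014,.03,8),'knob',fit(W,(.4331,.2858),.044,.011,8))
E
```

```text
t 27.6 p [0.4274 0.285  0.0938] yaw 2.098 zax [-0.008 -0.004 -1.   ] F [-1.  -0.8 -0.3] w 0.0855 gf 0.0
red (array([0.5939, 0.1395, 0.027 ]), 217) (array([0.5949, 0.1397, 0.0264]), 119)
lid (array([0.4321, 0.2868]), np.float32(-119.74498)) knob (array([0.4311, 0.2858]), np.float32(-122.711525))
```

The red rim is centred and at the right height in both views. The lid and knob are at (0.432, 0.286). Grip the knob with the tips just above the disc.

Request:
send_rows([
  {"gripper": -1, "linear": [0, 0, 0], "delta_rot": [0, 0, 0]},
  {"gripper": -0.5, "linear": [0, 0, -0.02], "delta_rot": [0, 0, 0]},
  {"gripper": -0.2, "linear": [0, 0, -0.045], "delta_rot": [0, 0, 0]},
  {"gripper": 0, "linear": [0, 0, -0.065], "delta_rot": [0, 0, 0]},
  {"gripper": 0, "linear": [0, 0, -0.077], "delta_rot": [0, 0, 0]},
  {"gripper": 0, "linear": [0, 0, -0.081], "delta_rot": [0, 0, 0]},
  {"gripper": 0, "linear": [0, 0, -0.081], "delta_rot": [0, 0, 0]},
  {"gripper": 0, "linear": [0, 0, -0.081], "delta_rot": [0, 0, 0]},
])

```text
clock: 28.55
position: [0.4337, 0.2861, 0.0176]
ee_rot: [0.001, -0.259, 0.966, 0.0]
contact_force: [-0.4, 0.4, -0.0]
width: 0.0424
gripper_force: 0.0
```

Request:
send_rows([
  {"gripper": 0.15, "linear": [0, 0, 0], "delta_rot": [0, 0, 0]},
  {"gripper": 0.3, "linear": [0, 0, 0], "delta_rot": [0, 0, 0]},
  {"gripper": 0.4, "linear": [0, 0, 0], "delta_rot": [0, 0, 0]},
  {"gripper": 0.46, "linear": [0, 0, 0], "delta_rot": [0, 0, 0]},
  {"gripper": 0.52, "linear": [0, 0, 0], "delta_rot": [0, 0, 0]},
  {"gripper": 0.6, "linear": [0, 0, 0], "delta_rot": [0, 0, 0]},
  {"gripper": 0.75, "linear": [0, 0, 0], "delta_rot": [0, 0, 0]},
  {"gripper": 0.85, "linear": [0, 0, 0], "delta_rot": [0, 0, 0]},
], newtons=40)

```text
clock: 29.35
position: [0.4326, 0.2858, 0.0166]
ee_rot: [-0.0, -0.259, 0.966, 0.0]
contact_force: [0.2, -0.1, -0.1]
width: 0.0067
gripper_force: 0.0
```

Request:
send_rows([
  {"gripper": 0.85, "linear": [0, 0, 0.005], "delta_rot": [0, 0, 0]},
  {"gripper": 0.85, "linear": [0, 0, 0.01], "delta_rot": [0, 0, 0]},
  {"gripper": 0.85, "linear": [0, 0, 0.01], "delta_rot": [0, 0, 0]},
])

```text
clock: 29.65
position: [0.4334, 0.2861, 0.0276]
ee_rot: [0.001, -0.259, 0.966, 0.0]
contact_force: [0.3, -0.0, 1.5]
width: 0.0066
gripper_force: 0.0
```

The fingers closed to 7 mm without touching the knob. I'll use my last picture as a composite to see why.

```bash
python3 - <<'E'
from ring import *
st(); T=cam('top'); S=cam('side'); W=cam('wrist')
for n,C in (('W',W),('T',T),('S',S)): print(n,fit(C,(.4331,.2858),.014,.03,14))
def crop(C,P,h,w,f):
    u,v=proj(C,P).astype(int); u=max(w,min(640-w,u)); v=max(h,min(480-h,v)); return cv2.resize(C['img'][v-h:v+h,u-w:u+w],(400,300),interpolation=cv2.INTER_CUBIC)
a=crop(S,(.4331,.2858,.03),36,48,0); b=crop(T,(.4331,.2858,.03),36,48,0); c=crop(W,(.4331,.2858,.03),90,120,0); d=crop(S,(.5936,.1403,.12),60,80,0)
cv2.imwrite('pics/comp.png',np.vstack([np.hstack([a,b]),np.hstack([c,d])]))
E
```

```text
t 29.65 p [0.4334 0.2861 0.0276] yaw 2.095 zax [ 0.002  0.001 -1.   ] F [ 0.3 -0.   1.5] w 0.0066 gf 0.0
W (array([0.4321, 0.2868]), np.float32(-83.000275))
T (array([0.4211, 0.2718]), np.float32(-14.352349))
S (array([0.4341, 0.2888]), np.float32(-45.94089))
```

View pics/comp.png

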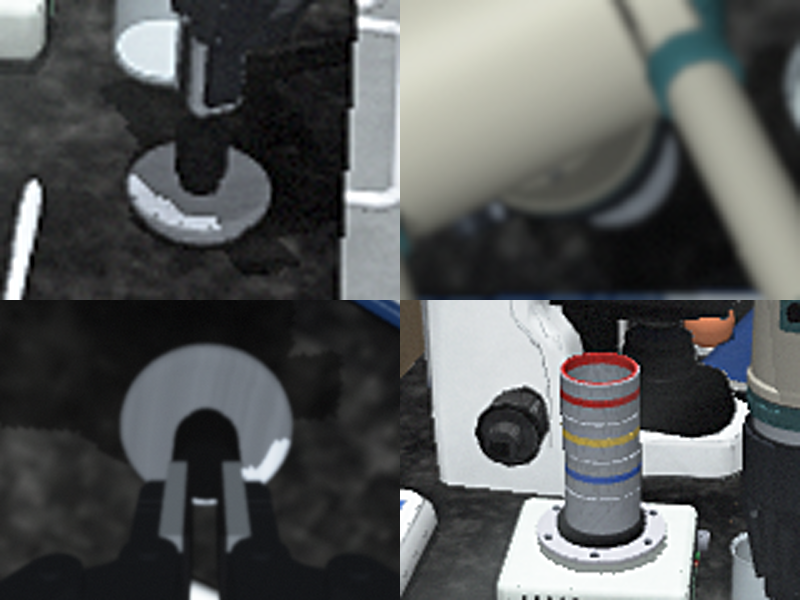

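The composite shows the stack standing level with the red, yellow and blue bands in order. The lid is undisturbed, but the finger tips (side crop at 215,112) hover near the top of the knob, so the true tips sit higher than the reported TCP. I'll compute by how much.

```bash
python3 - <<'E'
from h import *
S=cam('side'); u,v=proj(S,(.4331,.2858,.03)).astype(int); u=max(48,min(592,u)); v=max(36,min(444,v))
o=np.array([u-48,v-36])
for n,c in (('tip',(215,112)),('lid near edge',(200,243)),('knob/disc',(200,195))): print(n,(np.array(c)/4.1667+o).round(1))
for z in (.02,.03,.035,.04,.045,.05,.055,.06): print(z,proj(S,(.4334-.5*.005,.2861+.866*.005,z)).round(1))
print('lid edge pred',proj(S,(.4331,.3158,.014)).round(1),'knob top',proj(S,(.4331,.2858,.044)).round(1))
E
```

```text
tip [369.6 274.9]
lid near edge [366.  306.3]
knob/disc [366.  294.8]
0.02 [367.3 290.4]
0.03 [367.6 285.9]
0.035 [367.8 283.6]
0.04 [367.9 281.3]
0.045 [368.1 279. ]
0.05 [368.3 276.7]
0.055 [368.5 274.3]
0.06 [368.6 272. ]
lid edge pred [364.4 301.9] knob top [367.1 277.8]
```

The tips lie about 26 mm behind the reported TCP, which also explains the shallow grip on yellow. Open half-way, go to TCP z ≈ -0.004 (tips about 0.02, above the disc) and grip the knob.

Request:
send_rows([
  {"gripper": 0, "linear": [0, 0, 0.01], "delta_rot": [0, 0, 0]},
  {"gripper": 0, "linear": [0, 0, 0.01], "delta_rot": [0, 0, 0]},
  {"gripper": 0, "linear": [0, 0, 0.01], "delta_rot": [0, 0, 0]},
  {"gripper": 0, "linear": [0, 0, 0.01], "delta_rot": [0, 0, 0]},
  {"gripper": 0, "linear": [0, 0, -0.01], "delta_rot": [0, 0, 0]},
  {"gripper": 0, "linear": [0, 0, -0.022], "delta_rot": [0, 0, 0]},
  {"gripper": 0, "linear": [0, 0, -0.031], "delta_rot": [0, 0, 0]},
  {"gripper": 0, "linear": [0, 0, -0.031], "delta_rot": [0, 0, 0]},
])

```text
clock: 30.65
position: [0.4314, 0.2852, -0.0058]
ee_rot: [-0.002, -0.259, 0.966, -0.0]
contact_force: [0.2, -1.1, -0.4]
width: 0.0425
gripper_force: 0.0
```

Request:
send_rows([
  {"gripper": 0.1, "linear": [0, 0, 0], "delta_rot": [0, 0, 0]},
  {"gripper": 0.2, "linear": [0, 0, 0], "delta_rot": [0, 0, 0]},
  {"gripper": 0.3, "linear": [0, 0, 0], "delta_rot": [0, 0, 0]},
  {"gripper": 0.4, "linear": [0, 0, 0], "delta_rot": [0, 0, 0]},
  {"gripper": 0.46, "linear": [0, 0, 0], "delta_rot": [0, 0, 0]},
  {"gripper": 0.52, "linear": [0, 0, 0], "delta_rot": [0, 0, 0]},
  {"gripper": 0.6, "linear": [0, 0, 0], "delta_rot": [0, 0, 0]},
  {"gripper": 0.75, "linear": [0, 0, 0], "delta_rot": [0, 0, 0]},
], newtons=40)

```text
clock: 31.45
position: [0.4328, 0.2859, -0.0039]
ee_rot: [0.0, -0.259, 0.966, 0.0]
contact_force: [-1.6, 0.1, 5.1]
width: 0.0203
gripper_force: 39.0
```

Knob gripped (20 mm, 39 N). Lift and carry.

Request:
send_rows([
  {"gripper": 0.75, "linear": [0, 0, 0.005], "delta_rot": [0, 0, 0]},
  {"gripper": 0.75, "linear": [0, 0, 0.015], "delta_rot": [0, 0, 0]},
  {"gripper": 0.75, "linear": [0, 0, 0.045], "delta_rot": [0, 0, 0]},
  {"gripper": 0.75, "linear": [0, 0, 0.08], "delta_rot": [0, 0, 0]},
  {"gripper": 0.75, "linear": [0, 0, 0.12], "delta_rot": [0, 0, 0]},
  {"gripper": 0.75, "linear": [0, 0, 0.16], "delta_rot": [0, 0, 0]},
  {"gripper": 0.75, "linear": [0, 0, 0.195], "delta_rot": [0, 0, 0]},
  {"gripper": 0.75, "linear": [0.01, -0.009, 0.215], "delta_rot": [0, 0, 0]},
])

```text
clock: 32.25
position: [0.4427, 0.2779, 0.2146]
ee_rot: [0.002, -0.26, 0.966, 0.001]
contact_force: [1.2, 0.4, -1.7]
width: 0.0203
gripper_force: 39.2
```

Request:
send_rows([
  {"gripper": 0.75, "linear": [0.025, -0.0227, 0.005], "delta_rot": [0, 0, 0]},
  {"gripper": 0.75, "linear": [0.05, -0.0453, 0.005], "delta_rot": [0, 0, 0]},
  {"gripper": 0.75, "linear": [0.075, -0.068, 0.005], "delta_rot": [0, 0, 0]},
  {"gripper": 0.75, "linear": [0.1, -0.0907, 0.005], "delta_rot": [0, 0, 0]},
  {"gripper": 0.75, "linear": [0.125, -0.113, 0.005], "delta_rot": [0, 0, 0]},
  {"gripper": 0.75, "linear": [0.143, -0.13, 0.005], "delta_rot": [0, 0, 0]},
  {"gripper": 0.75, "linear": [0.1505, -0.1365, 0], "delta_rot": [0, 0, 0]},
  {"gripper": 0.75, "linear": [0.1505, -0.1365, -0.005], "delta_rot": [0, 0, 0]},
])

```text
clock: 33.05
position: [0.5935, 0.1396, 0.2051]
ee_rot: [-0.0, -0.258, 0.966, 0.0]
contact_force: [-0.8, 0.5, -1.8]
width: 0.0203
gripper_force: 39.2
```

Request:
send_rows([
  {"gripper": 0.75, "linear": [0, 0, -0.003], "delta_rot": [0, 0, 0]},
  {"gripper": 0.75, "linear": [0, 0, -0.008], "delta_rot": [0, 0, 0]},
  {"gripper": 0.75, "linear": [0, 0, -0.01], "delta_rot": [0, 0, 0]},
  {"gripper": 0.75, "linear": [0, 0, -0.01], "delta_rot": [0, 0, 0]},
])

```text
clock: 33.45
position: [0.5922, 0.141, 0.1953]
ee_rot: [-0.0, -0.26, 0.966, 0.0]
contact_force: [0.1, -0.4, -1.5]
width: 0.0199
gripper_force: 39.2
```

```bash
python3 - <<'E'
from ring import *
st(); S=cam('side'); p=get_state()['position']
print('red', ring(S,'red',(.5936,.1403),.191)); print('lid',fit(S,p[:2],p[2]+.004+.014,.03,8))
E
```

```text
t 33.45 p [0.5922 0.141  0.1953] yaw 2.096 zax [-0.001  0.    -1.   ] F [ 0.1 -0.4 -1.5] w 0.0199 gf 39.2
red (array([0.5948, 0.1401, 0.0263]), 58)
lid (array([0.58857812, 0.14785303]), np.float32(-14.25123))
```

Request:
send_rows([
  {"gripper": 0.75, "linear": [0, 0, -0.003], "delta_rot": [0, 0, 0]},
  {"gripper": 0.75, "linear": [0, 0, -0.006], "delta_rot": [0, 0, 0]},
  {"gripper": 0.75, "linear": [0, 0, -0.009], "delta_rot": [0, 0, 0]},
  {"gripper": 0.75, "linear": [0, 0, -0.012], "delta_rot": [0, 0, 0]},
  {"gripper": 0.75, "linear": [0, 0, -0.015], "delta_rot": [0, 0, 0]},
  {"gripper": 0.75, "linear": [0, 0, -0.017], "delta_rot": [0, 0, 0]},
  {"gripper": 0.75, "linear": [0, 0, -0.0175], "delta_rot": [0, 0, 0]},
  {"gripper": 0.75, "linear": [0, 0, -0.0175], "delta_rot": [0, 0, 0]},
])

```text
clock: 34.3
position: [0.5934, 0.1404, 0.179]
ee_rot: [0.001, -0.259, 0.966, 0.0]
contact_force: [-0.9, -0.7, 5.4]
width: 0.0204
gripper_force: 39.6
```

Seated at the expected height with 5 N. Release to full opening, rise and retreat.

Request:
send_rows([
  {"gripper": 0.5, "linear": [0, 0, 0], "delta_rot": [0, 0, 0]},
  {"gripper": 0.3, "linear": [0, 0, 0], "delta_rot": [0, 0, 0]},
  {"gripper": 0.1, "linear": [0, 0, 0], "delta_rot": [0, 0, 0]},
  {"gripper": -0.2, "linear": [0, 0, 0], "delta_rot": [0, 0, 0]},
  {"gripper": -0.2, "linear": [0, 0, 0], "delta_rot": [0, 0, 0]},
  {"gripper": -0.2, "linear": [0, 0, 0.015], "delta_rot": [0, 0, 0]},
  {"gripper": -0.2, "linear": [0, 0, 0.045], "delta_rot": [0, 0, 0]},
  {"gripper": -0.2, "linear": [0, 0, 0.08], "delta_rot": [0, 0, 0]},
])

```text
clock: 35.1
position: [0.5922, 0.1401, 0.2575]
ee_rot: [-0.002, -0.259, 0.966, 0.0]
contact_force: [1.1, 0.2, -0.8]
width: 0.0512
gripper_force: 0.0
```

Request:
send_rows([
  {"gripper": -0.2, "linear": [-0.01, 0.03, 0], "delta_rot": [0, 0, 0]},
  {"gripper": -0.2, "linear": [-0.02, 0.065, 0], "delta_rot": [0, 0, 0]},
  {"gripper": -0.2, "linear": [-0.03, 0.1, 0], "delta_rot": [0, 0, 0]},
  {"gripper": -0.2, "linear": [-0.04, 0.135, 0], "delta_rot": [0, 0, 0]},
  {"gripper": -0.2, "linear": [-0.05, 0.17, 0], "delta_rot": [0, 0, 0]},
  {"gripper": -0.2, "linear": [-0.05, 0.18, 0], "delta_rot": [0, 0, 0]},
  {"gripper": -0.2, "linear": [-0.05, 0.18, 0], "delta_rot": [0, 0, 0]},
  {"gripper": -0.2, "linear": [-0.05, 0.18, 0], "delta_rot": [0, 0, 0]},
])

```text
clock: 35.9
position: [0.5434, 0.3194, 0.2579]
ee_rot: [-0.0, -0.259, 0.966, -0.001]
contact_force: [-0.1, -0.9, 0.4]
width: 0.0515
gripper_force: 0.0
```

```bash
python3 - <<'E'
from ring import *
st(); T=cam('top'); w=(.5936,.1403)
print('lid top',fit(T,w,.197,.03,6),'knob',fit(T,w,.227,.011,6),'beaker',fit(T,(.4585,.1755),.07,.0275,6))
S=cam('side'); 
for z in (.219,.223,.227,.231,.235): print('side knob',z,fit(S,w,z,.011,6))
print('disc',fit(S,w,.197,.03,6))
E
```

```text
t 35.9 p [0.5434 0.3194 0.2579] yaw 2.095 zax [-0.    -0.001 -1.   ] F [-0.1 -0.9  0.4] w 0.0515 gf 0.0
lid top (array([0.5946, 0.1423]), np.float32(-32.455593)) knob (array([0.5906, 0.1403]), np.float32(-81.08951)) beaker (array([0.4595, 0.1735]), np.float32(-27.831911))
side knob 0.219 (array([0.5986, 0.1463]), np.float32(-25.06016))
side knob 0.223 (array([0.5996, 0.1463]), np.float32(-24.264578))
side knob 0.227 (array([0.5926, 0.1343]), np.float32(-15.236398))
side knob 0.231 (array([0.5926, 0.1343]), np.float32(-18.811031))
side knob 0.235 (array([0.5926, 0.1353]), np.float32(-20.20812))
disc (array([0.5926, 0.1423]), np.float32(-19.152351))
```

```bash
python3 - <<'E'
from ring import *
import pickle
T=pickle.load(open('top.pkl','rb')); p=np.array((.4331,.2858)); print('bench: disc',fit(T,p,.014,.03,6)[0]-p,'knob',fit(T,p,.044,.011,6)[0]-p)
S=pickle.load(open('side.pkl','rb')); Sn=cam('side'); w=(.5936,.1403)
# disc outline band: bright-vs-dark rows along axis column
for C,c,z0 in ((S,p,0),(Sn,w,.183)):
    print([ [fit(C,c,z0+z,.03,5)[0].round(4)-np.array(c) for z in (.008,.014)], ring(C,'red',w,.191) if z0 else ''])
Tn=cam('top'); print('red visible from top', ring(Tn,'red',w,.191))
E
```

```text
bench: disc [0. 0.] knob [-0.001 -0.002]
[[array([ 0.001, -0.005]), array([0.001, 0.002])], '']
[[array([ 0.001, -0.005]), array([0.   , 0.002])], (array([0.5936, 0.1403, 0.028 ]), 0)]
red visible from top (array([0.5936, 0.1403, 0.028 ]), 0)
```

The side fits of the seated lid match the bench fits to within 1 mm at z = 0.183. It is therefore seated, level and covering the red rim. Handing in.

```bash
python3 -c "
from rig import sign_off
print(sign_off())"
```

```text
the job is handed in; nothing more can be done
None
```

The sieve stack is built on the shaker (pan, blue, yellow, red, lid), with each piece measured or felt to be fully down and the beaker still in place, and the job was handed in at about 36 s; the yellow sieve slipped out of one shallow grip and shifted about 12 mm, staying upright on the bench, before I regripped it, and the sign-off returned no verdict.

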